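# Load the repair kit: tape roll down the chute, tall jar last

## Robot

A 7-joint arm with a two-finger parallel gripper is mounted at the origin on a cart in front of the work surface, level with it; the furniture and walls round the work are solid. World frame = base frame: x ahead of the robot, y to its left, z up, the work surface at z = 0. Lengths are in m, angles in rad, forces in N, time in s.
With the tool pointing down it reaches from about 0.425 to 0.925 m from the base axis. Payload 6.8 kg.
Tool frame: the origin (TCP) lies midway between the tips of the shut fingers; the grasp point (between the pads) lies 19 mm behind it (r.grip_point_offset is the distance from the TCP to the grasp point, in m); z points along the fingers, y is the direction in which the jaws open and shut (so a half turn about z gives the same grasp; the last joint's range is limited). The gripper opens to 85 mm and grips with 20 to 120 N. Pads are 22 mm wide; open, the fingers measure 114 mm over their backs; the gripper's body (76 mm by 85 mm) begins 54 mm behind the grasp point. The pads swing forward as they close: fully open they stand 13 mm farther back than shut.
Start: joints at [1.027, 0.477, 0.022, 1.555, -0.011, 1.109, -0.083], TCP at [0.285, -0.612, 0.231] pointing down, gripper open.
Joint ranges: [-2.96, 2.96], [-0.34, 2.1], [-1.41, 1.46], [0.24, 2.44], [-1.37, 4.51], [0.17, 1.92], [-2.96, 2.96]. Speed limits (rad/s): [2.39, 2.39, 3.14, 3.14, 3.14, 3.14, 3.14].

## Interface

Orientations are given as a rotation vector (axis times angle).
In Python, from bench import r, grab_frame, camera_params gives the robot as it stands.
- The arm moves only by the tool carry_out, never from a script. Its argument "motion" is text: rows parted by semicolons, each of 5 numbers parted by spaces: the closure, from 0 (fully open) to 1 (shut), then the shift along the tool's x, y, z in mm, then the turn about the tool's z in rad. In form: fingers dx dy dz twist; .... A call has exactly 8 rows; each row shifts and turns the commanded pose from where the row before left it, along the tool's axes as they then stand; what a row does not reach is not made up. A row lasts 1/8 s, in which the tool goes at most 62.5 mm and 10.7 degrees, less where a joint would pass 70% of its speed; a pose out of reach is approached as far as the arm can. A call with a gripper value outside its range is refused whole. The fingers move at their own pace and stop on an object; "newtons" is the grip in N (left out, the last holds). Time passes only in rows, so rows that do not move let the fingers close, or fill a call up. It gives the time, the measured TCP pose, the force and the opening at its end, in the units of the state.
- r.get_obs(): the state, without advancing time (a new reading comes with each control period).
- grab_frame(name): name is "scene" or "top" or "wrist"; returns the picture (420x560x3 uint8, red, green, blue); there is no depth.
- camera_params(name): a dict with "fx", "fy", "cx", "cy" (pixels), "eye" and "attitude" of the camera in the world. Camera axes: x right, y down, z forward; pixel columns grow to the right and rows downward; lengths in m; the calibration is good to about 2 mm. A picture is of the moment at which its call begins: read the wrist's pose just before it. camera_params takes no time and is no camera call; for the wrist camera it gives the pose at the moment of the call.
- r.hand_in(): hands the job in, once; it reports no verdict.
The state is a dict: "clock": time; "joints": joint angles; "qvel": joint speeds; "tau": joint torques, N m; "tcp_pos": TCP position; "orientation": TCP orientation; "contact_force": force on the tool from outside, world axes, zero at the start; "moment": the same for the moment, N m; "grip_width": finger opening in m.
Only numpy, scipy, OpenCV 4.12 (cv2) and the standard library are available. Lean on these libraries where they do the work, as an engineer would, in place of code of your own. Each camera call takes 0.05 s, during which the arm holds its last target.

## Task

Load the field repair kit at the blue chute station. Without lifting it, push the black tape roll along its ledge and over the edge so that it drops into the chute and slides by itself to lie flat in the landing bay below, and do not touch it again once it is in the chute. Then lay the yellow glue stick lengthwise in the near side bay and last, because it is tall, stand the green-capped jar upright in the middle of the far side bay, setting both down rather than dropping them and leaving the mug and the black ear pad where they are.

Things in the scene. Friction and masses are not known exactly. Their poses are not given: they have to be found in the camera images.
- chute_lip (a point): Middle of the ledge's edge on the fixed blue station, on the ledge's top, 70 mm above the desk. All four station points have one orientation: z up, -x the way the roll is pushed and slides (toward the robot), +y left across the chute. The ledge reaches 95 mm back along +x (open end), 74 mm wide between rails 10 mm high. From the edge a slippery steel slope falls at 45 degrees over 65 mm along -x between walls.
- landing_bay (a point): Centre of the floor of the landing bay at the foot of the slope, 6 mm above the desk; slippery steel, 85 mm along x and 74 mm along y, with walls on the other three sides to 26 mm above the desk.
- stick_bay (a point): Centre of the floor of the near side bay (the nearer of the two low bays on the left of the station, beside the landing bay), 6 mm above the desk; inside 100 mm along x, 84 mm along y. Walls to 18 mm above the desk, the one beside the landing bay to 26 mm.
- jar_bay (a point): Centre of the floor of the far side bay (beside the ledge, behind the near side bay), 6 mm above the desk; inside 85 mm along x, 84 mm along y. Walls to 18 mm above the desk, but on its right the ledge's side wall, 41 mm from this point, rises to 80 mm.
- tape_mid (a point): Black roll of electrical tape lying flat on the ledge about 48 mm behind its edge; 63 mm across, 18 mm high, with a hole; 0.06 kg. The point is on its axis, 9 mm above its underside; z up.
- glue_mid (a point): Yellow glue stick lying on the desk to the right of or behind the keyboard, 26 mm thick, 90 mm long along its own y, about 0.03 kg. The point is its centre, 13 mm above its underside; z up.
- jar_mid (a point): Rosin jar standing on the desk to the right of or behind the keyboard, 67 mm high: amber body 70 mm across up to 42 mm, green cap 60 mm across from 42 to 67 mm above its underside (cap fixed to the jar); about 0.14 kg. The point is on its axis, 33.5 mm above its underside; z up.
- mug_mid (a point): White mug, 92 mm across, 95 mm high, with a handle, standing on the right of the desk; the point is 47 mm above its underside. Leave it alone.
- pad_mid (a point): Black ring-shaped ear pad, 72 by 92 mm, 18 mm high, lying at the right near the robot; the point is its centre, 9 mm above its underside. Leave it alone.

How it is judged:
On the way, in this order (a step that is already met when the one before it is completed fails the run):
1. the tape roll goes over the ledge's edge into the chute (x of tape_mid in the frame of chute_lip between -0.08 and -0.005 m and y of tape_mid in the frame of chute_lip between -0.02 and 0.02 m and angle between tape_mid's own z axis and vertical above 0.3 rad).
2. the tape roll lies flat and still in the landing bay (x of tape_mid in the frame of landing_bay between -0.02 and 0.02 m and y of tape_mid in the frame of landing_bay between -0.012 and 0.012 m and z of tape_mid in the frame of landing_bay below 0.014 m and angle between tape_mid's own z axis and vertical below 0.12 rad and linear speed of tape below 0.03 m/s), for 0.2 s.
3. the glue stick lies released in the near side bay (x of glue_mid in the frame of stick_bay between -0.025 and 0.025 m and y of glue_mid in the frame of stick_bay between -0.03 and 0.03 m and z of glue_mid in the frame of stick_bay below 0.019 m and angle between the y axis of glue_mid and the x axis of stick_bay, either way round below 0.6 rad and linear speed of glue below 0.03 m/s and contact force between glue and the fingers below 0.1 N and contact force between glue and the arm below 0.1 N), for 0.2 s.
4. the jar stands released in the far side bay (x of jar_mid in the frame of jar_bay between -0.02 and 0.02 m and y of jar_mid in the frame of jar_bay between -0.02 and 0.02 m and z of jar_mid in the frame of jar_bay below 0.0385 m and angle between jar_mid's own z axis and vertical below 0.08 rad and linear speed of jar below 0.03 m/s and contact force between jar and the fingers below 0.1 N and contact force between jar and the arm below 0.1 N), for 0.2 s.
At the end, for the whole second after the job is handed in: The tape roll lies flat in the landing bay, within 20 mm of its middle along the chute; the glue stick lies lengthwise on the floor of the near side bay, within 25 mm of its middle; the jar stands upright on the floor of the far side bay within 20 mm of its middle; all released and at rest (all of step 2 and all of step 3 and all of step 4); the robot touches nothing.
It fails at once if the robot touches the tape roll once it is in the chute ((contact force between tape and the fingers above 1.5 N or contact force between tape and the arm above 1.5 N) and z of tape_mid in the frame of chute_lip below -0.03 m).
It fails at once if the tape roll is lifted off the ledge (z of tape_mid in the frame of chute_lip above 0.04 m).
It fails at once if the jar is let go in the air (height (world z) of jar_mid above 0.065 m and contact force between jar and the fingers below 0.1 N).
It fails at once if the glue stick is let go in the air (height (world z) of glue_mid above 0.05 m and contact force between glue and the fingers below 0.1 N).
It fails at once if the mug or the ear pad is moved more than 30 mm (distance of any of mug_mid, pad_mid from where it was at the start of the episode above 0.03 m).
It also fails if it takes over 59 s, if anything falls off the work surface, if the arm or the gripper's body presses on something with over 40 N, if the wrist force passes 120 N, or if a joint passes its speed limit or range.

## Working session

There is one attempt and no reset: what is moved stays moved. The work goes in short steps, Python scripts to look and compute and a tool call to move; the robot and the scene stay as the last step left them, time stands still between calls to the robot, and variables do not carry over. Pictures are saved under pics/ and viewed, and the job is handed in when it is done.

Besides the shell and the picture viewer there is one more tool, called after "Emit:" in YAML: its name, and indented under it one key for each argument. carry_out: Moves the arm, as the interface text tells. Its arguments: {"type":"object","properties":{"motion":{"type":"string"},"newtons":{"type":"number"}},"required":["motion"]}

```bash
ls; mkdir -p pics; python3 - <<'E'
from bench import r, grab_frame, camera_params
import cv2
print(r.get_obs())
for n in ["scene","top"]:
    cv2.imwrite(f"pics/{n}0.png",grab_frame(n)[:,:,::-1]); print(n,camera_params(n))
E
```

```text
pics
{'clock': 0.0, 'joints': array([ 1.02687192,  0.47781766,  0.02232637,  1.55645549, -0.01152872,
        1.1092837 , -0.08313208]), 'qvel': array([ 0.00041191, -0.00018432,  0.00023386,  0.00072602, -0.00055737,
       -0.00089964,  0.00014904]), 'tau': array([-6.62980165e-04, -5.96442819e+01,  1.60747491e+00, -2.81198323e+01,
        1.24023895e-02,  9.42570943e-03, -8.78473060e-06]), 'tcp_pos': array([ 0.28470834, -0.61136525,  0.23031196]), 'orientation': array([-3.06557503e+00, -6.78786473e-01,  7.83997033e-04]), 'contact_force': array([-0.87457656, -0.35235079, -0.429408  ]), 'moment': array([-0.00799799, -0.00225783, -0.02719622]), 'grip_width': 0.0854245094054174}
scene {'fx': 505.2196842724267, 'fy': 505.2196842724267, 'cx': 288.0701395771996, 'cy': 210.77266852747218, 'eye': array([ 1.06350275, -0.49305177,  0.77610383]), 'attitude': array([-2.13446658, -1.13931217,  0.47953679])}
top {'fx': 459.83656177706507, 'fy': 459.83656177706507, 'cx': 273.2182824738035, 'cy': 214.73190188881145, 'eye': array([ 0.41505766, -0.10907613,  1.12541416]), 'attitude': array([-2.16662977,  2.17468419, -0.08441173])}
```

View pics/scene0.png

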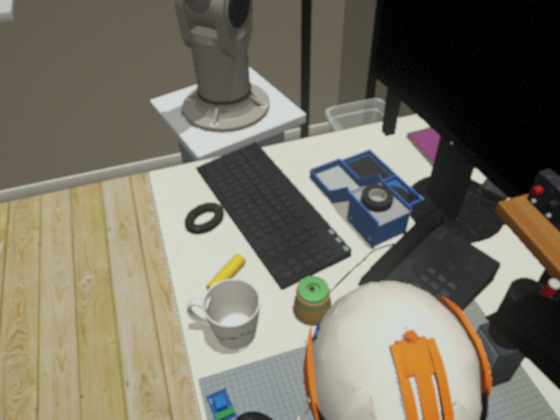

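View pics/top0.png

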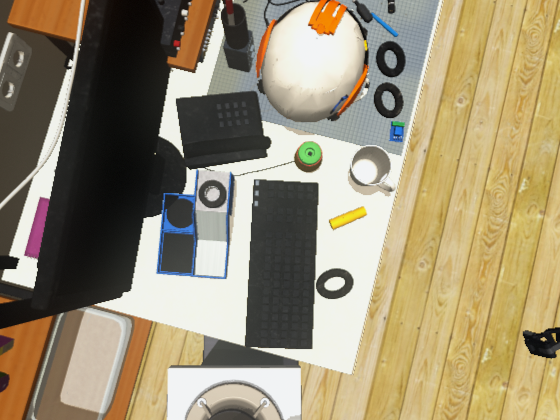

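The top view shows the station at px (158-232, 170-277), tape (212,193), jar (309,154), glue (348,218), mug (371,168) and pad (335,284). The monitor stands to the left of the station, so I'll zoom in there.

```bash
python3 - <<'E'
import cv2
a=cv2.imread("pics/top0.png")[155:290,145:250]
cv2.imwrite("pics/topz.png",cv2.resize(a,None,fx=4.4,fy=4.4,interpolation=cv2.INTER_CUBIC))
a=cv2.imread("pics/scene0.png")[140:260,300:430]
cv2.imwrite("pics/scz.png",cv2.resize(a,None,fx=5,fy=5,interpolation=cv2.INTER_CUBIC))
E
```

```text
(no output)
```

View pics/topz.png

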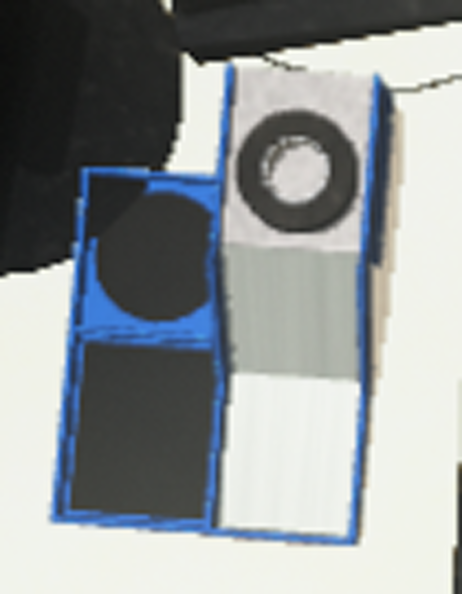

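View pics/scz.png

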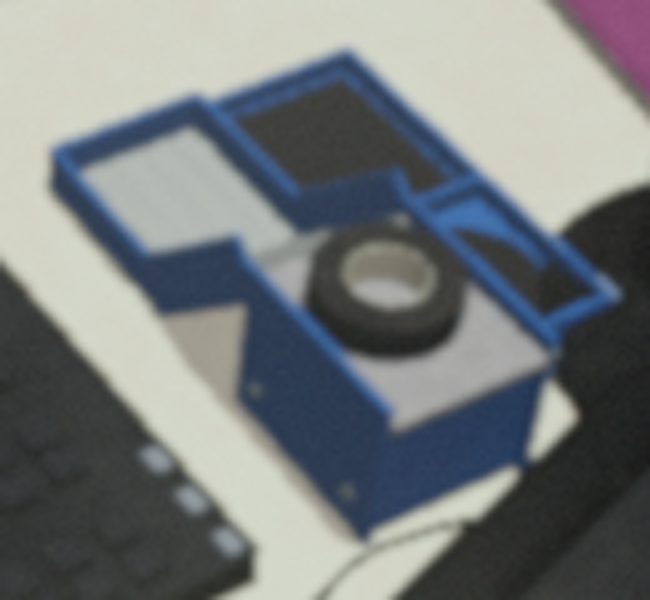

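```bash
cat > h.py <<'E'
import numpy as np, cv2
from scipy.spatial.transform import Rotation as R
from bench import r, grab_frame, camera_params
def ray(cam,u,v):
    if isinstance(cam,str): cam=camera_params(cam)
    d=R.from_rotvec(cam["attitude"]).apply([(u-cam["cx"])/cam["fx"],(v-cam["cy"])/cam["fy"],1.])
    return np.array(cam["eye"]),d
def onplane(cam,u,v,z):
    e,d=ray(cam,u,v); return e+d*(z-e[2])/d[2]
def proj(cam,p):
    if isinstance(cam,str): cam=camera_params(cam)
    q=R.from_rotvec(cam["attitude"]).inv().apply(np.array(p)-cam["eye"])
    return np.array([cam["cx"]+cam["fx"]*q[0]/q[2],cam["cy"]+cam["fy"]*q[1]/q[2]])
E
cat > m1.py <<'E'
from h import *
def T(u,v,z): return onplane("top",145+(u+.5)/4.4-.5,155+(v+.5)/4.4-.5,z).round(4)
def S(u,v,z): return onplane("scene",300+(u+.5)/5-.5,140+(v+.5)/5-.5,z).round(4)
print("top lipL,lipR",T(228,243,.07),T(360,252,.07))
print("railLfar, railRfar outer",T(230,66,.08),T(380,75,.08))
print("landing near right outer",T(357,544,.026))
print("slope foot L,R",T(222,375,.006),T(358,380,.006))
print("stick near-left outer",T(52,522,.018),"jar far left outer",T(82,168,.018))
print("divider L end",T(70,338,.018))
print("scene: landing near right",S(55,152,.026)," railRfar outer",S(390,412,.08),"jar far left outer",S(618,293,.018),"stick nearleft",S(347,52,.018),"landing/stick near wall corner",S(200,98,.026), "ledge far R bottom",S(365,535,0),"lipR wall kink",S(238,240,.08))
for n in("top","scene"):
    im=cv2.imread(f"pics/{n}0.png"); hsv=cv2.cvtColor(im,cv2.COLOR_BGR2HSV)
    for nm,lo,hi in(("green",(45,90,60),(75,255,255)),("yellow",(20,150,100),(33,255,255))):
        m=cv2.inRange(hsv,lo,hi); c,_=cv2.findContours(m,0,2)
        for k in c:
            if cv2.contourArea(k)>80:
                print(n,nm,cv2.contourArea(k),cv2.minAreaRect(k)); (u,v),_,_=cv2.minAreaRect(k)
                print(onplane(n,u,v,.067 if nm=="green" else .013))
                if nm=="yellow":
                    b=cv2.boxPoints(cv2.minAreaRect(k)); print([onplane(n,*q,.013).round(4)[:2] for q in b])
E
python3 m1.py
```

```text
top lipL,lipR [0.5212 0.0799 0.07  ] [0.5161 0.0105 0.07  ]
railLfar, railRfar outer [0.6134 0.0782 0.08  ] [ 6.082e-01 -6.000e-04  8.000e-02]
landing near right outer [0.3621 0.0162 0.026 ]
slope foot L,R [0.4542 0.0939 0.006 ] [0.4511 0.0184 0.006 ]
stick near-left outer [0.374  0.1836 0.018 ] jar far left outer [0.5685 0.1707 0.018 ]
divider L end [0.4743 0.1756 0.018 ]
scene: landing near right [0.366  0.0209 0.026 ]  railRfar outer [0.6091 0.0018 0.08  ] jar far left outer [0.5699 0.1727 0.018 ] stick nearleft [0.3777 0.183  0.018 ] landing/stick near wall corner [0.3727 0.0982 0.026 ] ledge far R bottom [0.603 0.006 0.   ] lipR wall kink [0.5019 0.0136 0.08  ]
top green 367.5 ((309.2500305175781, 152.75), (21.21320343017578, 21.92030906677246), 45.0)
[ 0.65441465 -0.18214187  0.067     ]
top yellow 96.5 ((482.5188903808594, 359.9339904785156), (10.576762199401855, 44.64217758178711), 15.945395469665527)
[ 0.16941231 -0.58780139  0.013     ]
[array([ 0.1237, -0.5597]), array([ 0.2222, -0.5926]), array([ 0.2155, -0.6161]), array([ 0.117 , -0.5831])]
top yellow 438.5 ((502.4576110
[... 888 characters left out ...]
5677267  -0.69215415  0.013     ]
[array([ 0.5201, -0.6616]), array([ 0.6234, -0.7008]), array([ 0.6157, -0.7229]), array([ 0.5125, -0.6836])]
scene green 96.5 ((224.6000213623047, 413.7000427246094), (7.155416965484619, 18.335756301879883), 63.43495178222656)
[ 0.76329469 -0.41081136  0.067     ]
scene green 576.5 ((312.9000549316406, 290.20001220703125), (28.621667861938477, 25.491174697875977), 26.56505012512207)
[ 0.66056707 -0.18429475  0.067     ]
scene yellow 298.5 ((225.75001525878906, 272.75), (10.60660171508789, 43.84062194824219), 45.0)
[ 0.50502614 -0.27413501  0.013     ]
[array([ 0.509 , -0.3169]), array([ 0.4764, -0.2324]), array([ 0.5008, -0.2296]), array([ 0.5319, -0.3132])]
```

```bash
cat >> h.py <<'E'
def tri(a,b):
    A=[];B=[]
    for c,u,v in(a,b):
        e,d=ray(c,u,v); d/=np.linalg.norm(d); P=np.eye(3)-np.outer(d,d); A.append(P);B.append(P@e)
    p=np.linalg.lstsq(np.vstack(A),np.hstack(B),rcond=None)[0]; return p.round(3),[proj(c,p)-[u,v] for c,u,v in(a,b)]
E
python3 - <<'E'
import sys
from m1 import T,S
from h import *
print("=====")
for im,nm in((cv2.imread("pics/top0.png"),"top"),(cv2.imread("pics/scene0.png"),"scene")):
    k=4
    a=im[70:310,30:290] if nm=="top" else im[30:310,330:560]
    cv2.imwrite(f"pics/mon_{nm}.png",cv2.convertScaleAbs(cv2.resize(a,None,fx=2.1,fy=2.1,interpolation=cv2.INTER_CUBIC),alpha=1.8,beta=20))
print("tape top",T(297,170,.088))
print("mon",tri(("top",130,292),("scene",375,68)))
E
```

```text
top lipL,lipR [0.5212 0.0799 0.07  ] [0.5161 0.0105 0.07  ]
railLfar, railRfar outer [0.6134 0.0782 0.08  ] [ 6.082e-01 -6.000e-04  8.000e-02]
landing near right outer [0.3621 0.0162 0.026 ]
slope foot L,R [0.4542 0.0939 0.006 ] [0.4511 0.0184 0.006 ]
stick near-left outer [0.374  0.1836 0.018 ] jar far left outer [0.5685 0.1707 0.018 ]
divider L end [0.4743 0.1756 0.018 ]
scene: landing near right [0.366  0.0209 0.026 ]  railRfar outer [0.6091 0.0018 0.08  ] jar far left outer [0.5699 0.1727 0.018 ] stick nearleft [0.3777 0.183  0.018 ] landing/stick near wall corner [0.3727 0.0982 0.026 ] ledge far R bottom [0.603 0.006 0.   ] lipR wall kink [0.5019 0.0136 0.08  ]
top green 367.5 ((309.2500305175781, 152.75), (21.21320343017578, 21.92030906677246), 45.0)
[ 0.65441465 -0.18214187  0.067     ]
top yellow 96.5 ((482.5188903808594, 359.9339904785156), (10.576762199401855, 44.64217758178711), 15.945395469665527)
[ 0.16941231 -0.58780139  0.013     ]
[array([ 0.1237, -0.5597]), array([ 0.2222, -0.5926]), array([ 0.2155, -0.6161]), array([ 0.117 , -0.5831])]
top yellow 438.5 ((502.4576110
[... 1033 characters left out ...]
ene green 96.5 ((224.6000213623047, 413.7000427246094), (7.155416965484619, 18.335756301879883), 63.43495178222656)
[ 0.76329469 -0.41081136  0.067     ]
scene green 576.5 ((312.9000549316406, 290.20001220703125), (28.621667861938477, 25.491174697875977), 26.56505012512207)
[ 0.66056707 -0.18429475  0.067     ]
scene yellow 298.5 ((225.75001525878906, 272.75), (10.60660171508789, 43.84062194824219), 45.0)
[ 0.50502614 -0.27413501  0.013     ]
[array([ 0.509 , -0.3169]), array([ 0.4764, -0.2324]), array([ 0.5008, -0.2296]), array([ 0.5319, -0.3132])]
=====
tape top [0.5572 0.0414 0.088 ]
mon (array([0.349, 0.188, 0.218]), [array([-2.91037007, -2.04390723]), array([-3.25861494,  0.52128973])])
```

View pics/mon_top.png

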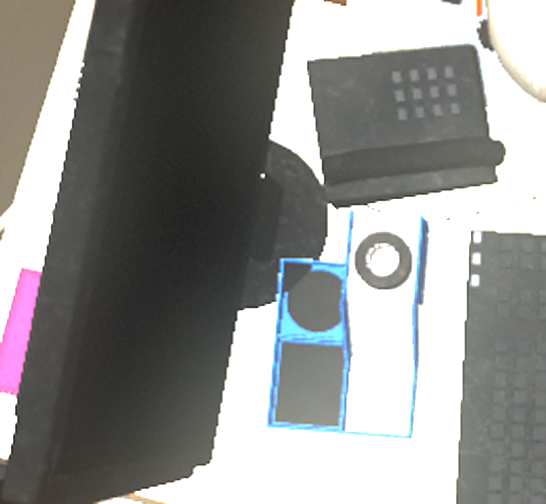

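View pics/mon_scene.png

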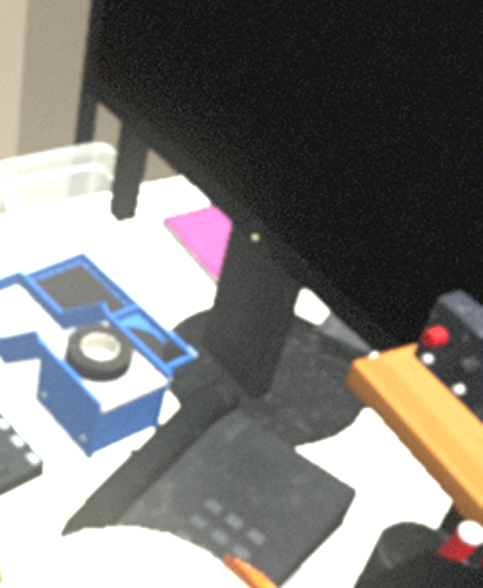

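```bash
python3 - <<'E'
from h import *
print("mon near",tri(("top",130,294),("scene",376,78)))
print("LED",tri(("top",154.8,153.8),("scene",451.4,142.9)))
print("phone near edge z .03", onplane("top",30+330/2.1,70+205/2.1,.03),onplane("top",30+497/2.1,70+180/2.1,.03))
print("phone corner", tri(("top",30+330/2.1,70+205/2.1),("scene",330+70/2.1,30+530/2.1)))
print("phone nub right end", tri(("top",30+505/2.1,70+152/2.1),("scene",330+150/2.1,30+490/2.1)))
print("phone far left", tri(("top",30+308/2.1,70+60/2.1),("scene",330+355/2.1,30+493/2.1)))
E
```

```text
mon near (array([0.343, 0.198, 0.187]), [array([-3.27599514, -2.30990884]), array([-3.69963679,  0.56441768])])
LED (array([0.622, 0.141, 0.214]), [array([-0.56457649, -0.47630132]), array([-0.83379407,  0.1651847 ])])
phone near edge z .03 [0.62793535 0.11079569 0.03      ] [ 0.65608662 -0.08166585  0.03      ]
phone corner (array([ 0.622,  0.073, -0.117]), [array([24.45092797, 12.46722411]), array([32.36950428, -8.73125022])])
phone nub right end (array([ 0.696, -0.067,  0.093]), [array([-11.09306148,  -9.81854793]), array([-20.16364301,   0.40572849])])
phone far left (array([0.793, 0.135, 0.049]), [array([-0.22617534, -0.21276462]), array([-0.418177  ,  0.05423946])])
```

```bash
python3 - <<'E'
from h import *
o=r.get_obs(); c=camera_params("wrist"); t=R.from_rotvec(o["orientation"])
print(o["clock"], c, "eye in tool",t.inv().apply(c["eye"]-o["tcp_pos"]), (t.inv()*R.from_rotvec(c["attitude"])).as_rotvec())
print(t.as_matrix())
for q in((144.3,212.9),(130,294),(154.8,153.8)): print(onplane("top",*q,.205))
E
```

```text
0.1 {'fx': 332.53194161214986, 'fy': 332.53194161214986, 'cx': 277.3994656231276, 'cy': 218.36391576397762, 'eye': array([ 0.34956877, -0.58219244,  0.37367784]), 'attitude': array([ 2.43817907, -1.55247174, -0.22667768])} eye in tool [ 0.07115114  0.00063767 -0.14328954] [-0.2266429  -0.22554537  1.55814001]
[[ 9.06552384e-01  4.22092523e-01 -8.22875623e-04]
 [ 4.22093310e-01 -9.06551152e-01  1.49865531e-03]
 [-1.13407642e-04 -1.70593984e-03 -9.99998538e-01]]
[0.50185878 0.16102033 0.205     ]
[0.34019135 0.185998   0.205     ]
[0.62284337 0.14216608 0.205     ]
```

Emit:
carry_out:
  motion: "0.6 19 -20 -2 0; 0.6 38 -40 -3 0; 0.6 39 -41 -3 0; 0.6 39 -41 -3 0; 0.6 39 -41 -3 0; 0.6 39 -41 0 0; 0.6 39 -41 0 0; 0.6 39 -41 0 0"

```text
clock: 1.1
tcp_pos: [0.4197, -0.2099, 0.2452]
orientation: [3.067, 0.679, -0.0]
contact_force: [-0.2, -1.4, -0.2]
grip_width: 0.0342
```

Emit:
carry_out:
  motion: "0.6 39 -41 0 0; 0.6 39 -41 0 0; 0.6 39 -41 0 0; 0.6 20 -20 0 -0.17; 0.6 0 0 0 -0.18; 0.6 0 0 0 -0.18; 0.6 0 0 0 -0.18; 0.6 0 0 0 -0.18"

```text
clock: 2.1
tcp_pos: [0.4831, -0.0243, 0.245]
orientation: [-2.47, -1.94, 0.001]
contact_force: [-0.5, -0.8, 0.2]
grip_width: 0.0341
```

Emit:
carry_out:
  motion: "0.6 0 0 0 -0.18; 0.6 0 0 0 -0.18; 0.6 0 0 0 -0.18; 0.6 0 0 0 -0.18; 0.6 0 0 0 -0.18; 0.6 0 0 0 -0.18; 0.6 0 0 0 -0.18; 0.6 0 0 0 -0.18"

```text
clock: 3.1
tcp_pos: [0.4831, -0.0243, 0.245]
orientation: [-0.578, -3.087, 0.0]
contact_force: [-0.5, 0.4, 0.1]
grip_width: 0.0343
```

```bash
python3 - <<'E'
from h import *
o=r.get_obs(); print(o["joints"].round(2),o["tcp_pos"],R.from_rotvec(o["orientation"]).as_matrix()[:,0])
out=[]
for n in["scene","wrist","top"]:
    im=grab_frame(n)[:,:,::-1]; cv2.imwrite(f"pics/{n}1.png",im)
E
```

```text
[ 0.49  0.2  -0.64  1.95  0.14  1.03  0.99] [ 0.48307444 -0.02429619  0.24497986] [-9.32351758e-01  3.61551837e-01  6.84584418e-04]
```

View pics/scene1.png

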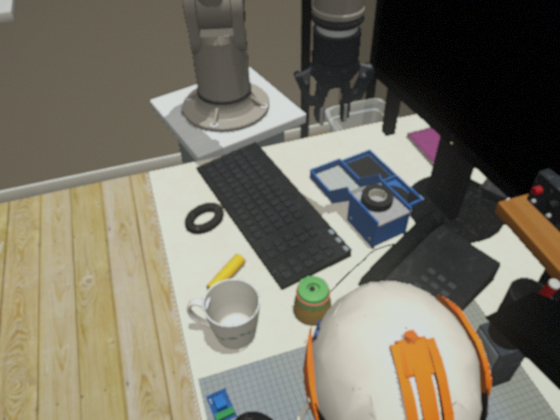

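View pics/wrist1.png

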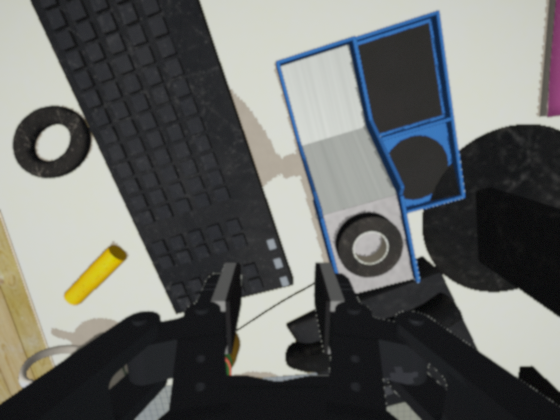

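View pics/top1.png

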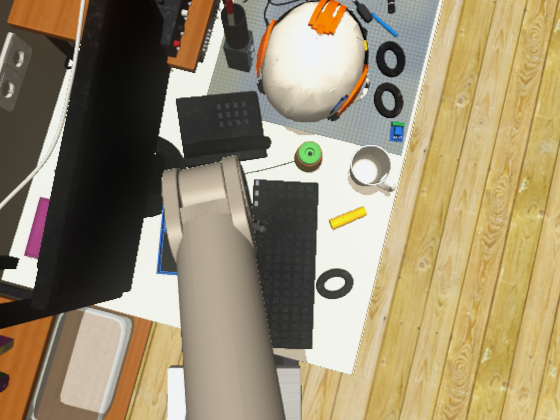

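```bash
python3 - <<'E'
from h import *
o=r.get_obs();t=o["tcp_pos"]
for n in["scene","top"]:
  for z in(0,.05,.1,.15,.18,.2,.22,.25,.3,.35,.4):
    c=camera_params(n);p=t+[0,0,z];d=R.from_rotvec(c["attitude"]).inv().apply(p-c["eye"])[2]
    print(n,z,proj(n,p).round(1),"px/m",round(c["fx"]/d))
a=cv2.imread("pics/scene1.png")[0:130,270:400]
cv2.imwrite("pics/gz.png",cv2.convertScaleAbs(cv2.resize(a,None,fx=4.5,fy=4.5,interpolation=cv2.INTER_CUBIC),alpha=1.7,beta=10))
E
```

```text
scene 0 [330.5 121.8] px/m 562
scene 0.05 [332.   97.6] px/m 585
scene 0.1 [333.5  71.3] px/m 611
scene 0.15 [335.2  42.7] px/m 638
scene 0.18 [336.3  24.2] px/m 656
scene 0.2 [337.1  11.4] px/m 668
scene 0.22 [337.9  -2. ] px/m 681
scene 0.25 [339.1 -23.1] px/m 701
scene 0.3 [341.4 -61.1] px/m 738
scene 0.35 [ 343.9 -103.3] px/m 778
scene 0.4 [ 346.7 -150.5] px/m 824
top 0 [234.2 220.2] px/m 520
top 0.05 [231.5 218.1] px/m 551
top 0.1 [228.6 215.7] px/m 586
top 0.15 [225.2 213. ] px/m 626
top 0.18 [222.9 211.2] px/m 653
top 0.2 [221.3 209.9] px/m 672
top 0.22 [219.6 208.6] px/m 692
top 0.25 [216.8 206.3] px/m 724
top 0.3 [211.6 202.1] px/m 786
top 0.35 [205.4 197.2] px/m 859
top 0.4 [197.9 191.2] px/m 947
```

View pics/gz.png

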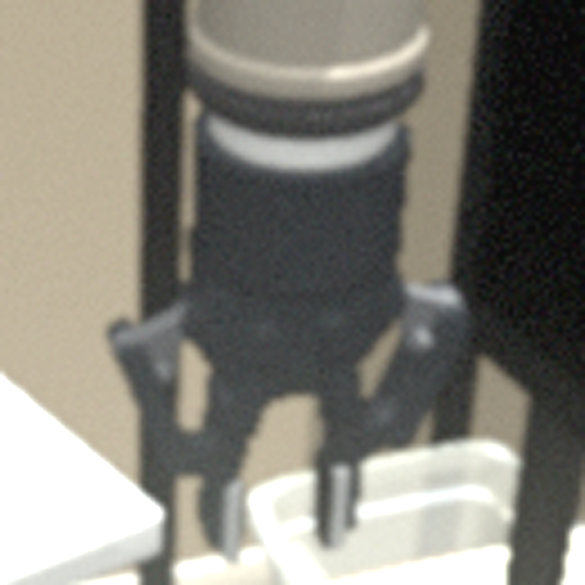

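```bash
python3 - <<'E'
from h import *
a=cv2.imread("pics/scene0.png")[0:100,340:440]
b=cv2.imread("pics/top0.png")[200:320,30:150]
f=lambda x,k:cv2.convertScaleAbs(cv2.resize(x,None,fx=k,fy=k,interpolation=cv2.INTER_CUBIC),alpha=3,beta=10)
a=f(a,4);b=f(b,4); o=np.zeros((480,800,3),np.uint8);o[:400,:320]=a[:,:320];o[:480,320:]=b; cv2.imwrite("pics/mz.png",o)
P=np.array([.342,.190,.198])
for lean in(0,.03,.06,.1):
  print(lean,[proj("scene",P+[lean*.156*h,lean*h,h]).round(1).tolist() for h in(0,.03,.06,.1)],[proj("top",P+[0,lean*h,h]).round(1).tolist() for h in(.2,.25,.3)])
E
```

```text
0 [[369.4, 75.1], [370.9, 62.5], [372.4, 49.5], [374.5, 31.2]] [[87.9, 303.1], [73.8, 306.6], [57.4, 310.6]]
0.03 [[369.4, 75.1], [371.3, 62.4], [373.2, 49.3], [375.8, 30.9]] [[84.1, 303.1], [68.7, 306.6], [50.8, 310.7]]
0.06 [[369.4, 75.1], [371.6, 62.3], [373.9, 49.1], [377.1, 30.6]] [[80.3, 303.1], [63.6, 306.6], [44.2, 310.7]]
0.1 [[369.4, 75.1], [372.1, 62.2], [374.9, 48.8], [378.8, 30.1]] [[75.2, 303.1], [56.8, 306.6], [35.4, 310.7]]
```

View pics/mz.png

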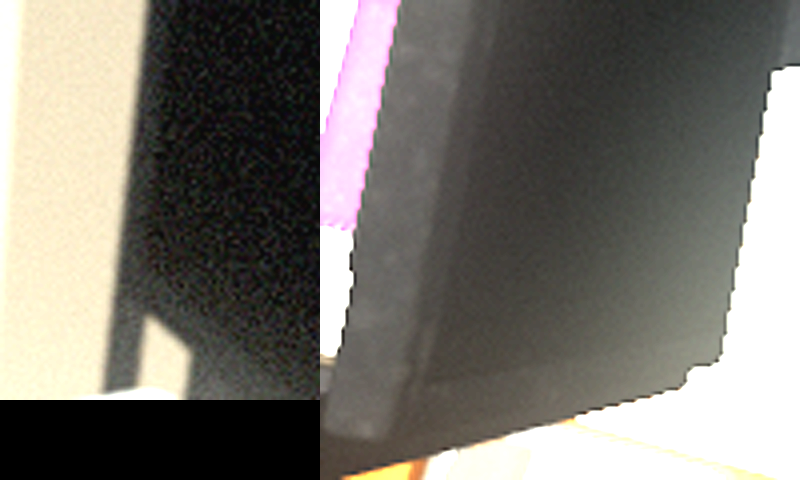

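```bash
python3 - <<'E'
from h import *
a=cv2.imread("pics/wrist1.png")[0:300,265:475]
cv2.imwrite("pics/wz.png",cv2.convertScaleAbs(cv2.resize(a,None,fx=2,fy=2,interpolation=cv2.INTER_CUBIC),alpha=1.3,beta=10))
for x in(.35,.4,.5,.622): print(x,proj("scene",[x,.144+.156*(.622-x),.195]),proj("top",[x,.144+.156*(.622-x),.195]))
E
```

```text
0.35 [370.40208687  78.44035062] [131.50354548 288.65151595]
0.4 [382.98487093  89.94708138] [135.9508569  263.62424539]
0.5 [410.60525955 115.20543231] [144.7215903  214.26689281]
0.622 [449.58614995 150.85275874] [155.20377688 155.27832767]
```

View pics/wz.png

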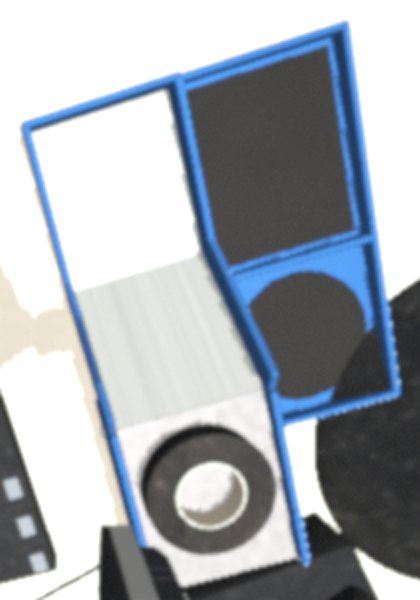

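```bash
python3 - <<'E'
from h import *
c=camera_params("wrist")
W=lambda u,v,z: onplane(c,265+(u+.5)/2-.5,(v+.5)/2-.5,z).round(4)[:2]
for n,u,v,z in[("land near R",25,127,.026),("stick nearL",346,24,.018),("jar farL",399,393,.018),("railfarL",307,564,.08),("lipL",268,393,.07),("lipR",122,430,.07),("jar disc",305,335,.006),("stick patch",275,154,.006),("tape top ctr",210,487,.088)]:
    print(n,W(u,v,z))
lip=np.array([.518,.046]);y=-.07;M=np.array([[np.cos(y),-np.sin(y)],[np.sin(y),np.cos(y)]])
for n,p in[("land near R",(-.153,-.04)),("stick nearL",(-.153,.127)),("jar farL",(.041,.127)),("railfarL",(.095,.04)),("lipL",(0,.037)),("lipR",(0,-.037)),("jarbay",(-.0045,.0815)),("stickbay",(-.1,.082))]: print(n,(lip+M@p).round(4))
E
```

```text
land near R [0.3649 0.0211]
stick nearL [0.3789 0.1849]
jar farL [0.5714 0.1681]
railfarL [0.6164 0.0766]
lipL [0.5258 0.0851]
lipR [0.5172 0.0125]
jar disc [0.5229 0.131 ]
stick patch [0.4235 0.141 ]
tape top ctr [0.554  0.0418]
land near R [0.3626 0.0168]
stick nearL [0.3743 0.1834]
jar farL [0.5678 0.1698]
railfarL [0.6156 0.0793]
lipL [0.5206 0.0829]
lipR [0.5154 0.0091]
jarbay [0.5192 0.1276]
stickbay [0.424  0.1348]
```

Emit:
carry_out:
  motion: "0.6 0 0 0 -0.15; 0.6 0 0 0 -0.145; 0.6 -32 19 0 0; 0.6 -32 19 0 0; 0.6 -32 18 0 0; 0.6 -31 18 0 0; 0.6 0 0 40 0; 0.6 0 0 40 0"

```text
clock: 4.25
tcp_pos: [0.6164, 0.0396, 0.1642]
orientation: [0.133, 3.138, 0.0]
contact_force: [0.4, -0.4, -0.6]
grip_width: 0.0344
```

```bash
python3 - <<'E'
from h import *
o=r.get_obs(); print(o["joints"].round(2),o["tcp_pos"],R.from_rotvec(o["orientation"]).as_matrix()[:,0])
for n in["scene","wrist"]:
    im=grab_frame(n)[:,:,::-1]; cv2.imwrite(f"pics/{n}2.png",im)
E
```

```text
[ 0.3   0.53 -0.63  1.73  0.36  1.    1.02] [0.61642722 0.03963338 0.16415725] [-9.96414023e-01  8.46099024e-02 -5.08928582e-04]
```

View pics/scene2.png

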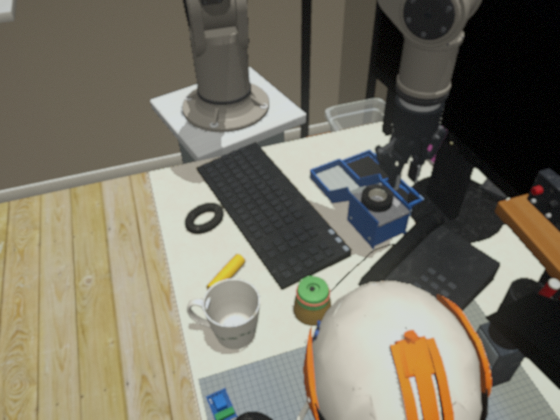

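View pics/wrist2.png

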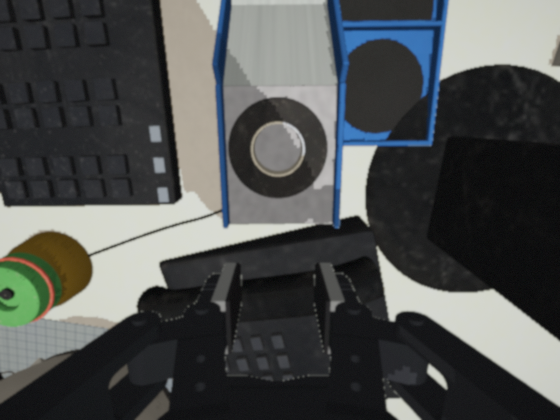

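```bash
python3 - <<'E'
from h import *
c=camera_params("wrist")
print("handset near-left",tri(("top",187.1,167.6),(c,368,262)),tri(("top",187.1,167.6),(c,365,220)))
print("right end", tri(("top",30+505/2.1,70+152/2.1),(c,140,305)))
for z in(0,.03,.06): print(z,onplane(c,365,220,z),onplane(c,165,262,z), onplane(c,376,258,z),onplane(c,150,288,z))
W=lambda u,v,z: onplane(c,u,v,z).round(4)[:2]
print("lip",W(223,84,.07),W(338,85,.07),"ledge end",W(230,222,.07),W(335,220,.07),"tape",W(278,146,.088),"jar disc",W(381,86,.006),"jarfarL",W(433,146,.018))
t=r.get_obs()["tcp_pos"]
for z in(.2,.25,.3,.33,.36): print(z,proj("scene",t+[0,0,z]))
E
```

```text
handset near-left (array([0.6  , 0.079, 0.175]), [array([ 1.22263905, -0.21097153]), array([ 6.15167357, -1.18546304])]) (array([0.628, 0.112, 0.027]), [array([-0.11502826,  0.04028326]), array([-0.32225154,  0.12831961])])
right end (array([ 0.686, -0.091,  0.043]), [array([-0.00385145, -0.006967  ]), array([-0.0118389 , -0.01775224])])
0 [0.63691977 0.11874778 0.        ] [ 0.66411156 -0.0791405   0.        ] [ 6.76959013e-01  1.29147437e-01 -5.55111512e-17] [ 0.6910849  -0.09935411  0.        ]
0.03 [0.62748512 0.11134045 0.03      ] [ 0.65199817 -0.06705321  0.03      ] [0.66357998 0.12071561 0.03      ] [ 0.67631428 -0.08527551  0.03      ]
0.06 [0.61805048 0.10393313 0.06      ] [ 0.63988478 -0.05496592  0.06      ] [0.65020094 0.11228378 0.06      ] [ 0.66154365 -0.07119691  0.06      ]
lip [0.5138 0.0094] [0.5207 0.0847] ledge end [0.6083 0.0024] [0.6131 0.0795] tape [0.5554 0.0423] jar disc [0.5189 0.1318] jarfarL [0.5708 0.1721]
0.2 [419.17263958  86.49795956]
0.25 [425.21498585  56.10544462]
0.3 [431.87973059  22.5823155 ]
0.33 [436.21860951   0.75810406]
0.36 [440.84331195 -22.50377662]
```

Emit:
carry_out:
  motion: "0.6 0 0 30 0; 0.6 0 0 30 0; 0.6 0 0 20 0; 0.6 0 0 9 0; 0.6 7 0 0 0; 0.6 7 0 0 0; 0.6 6 0 0 0; 0.6 5 0 0 0"

```text
clock: 5.35
tcp_pos: [0.5911, 0.0413, 0.077]
orientation: [0.127, 3.138, -0.0]
contact_force: [1.0, 0.6, 1.4]
grip_width: 0.0341
```

```bash
python3 - <<'E'
from h import *
o=r.get_obs(); print(o["tcp_pos"],R.from_rotvec(o["orientation"]).as_matrix()[:,0])
for n in["scene","wrist"]:
    im=grab_frame(n)[:,:,::-1]; cv2.imwrite(f"pics/{n}3.png",im)
    if n=="scene": cv2.imwrite("pics/scene3z.png",cv2.resize(im[0:240,300:560],None,fx=2.4,fy=2.4,interpolation=cv2.INTER_CUBIC))
E
```

```text
[0.59113855 0.04129575 0.07700995] [-0.99672636  0.08083653 -0.00141888]
```

View pics/scene3z.png

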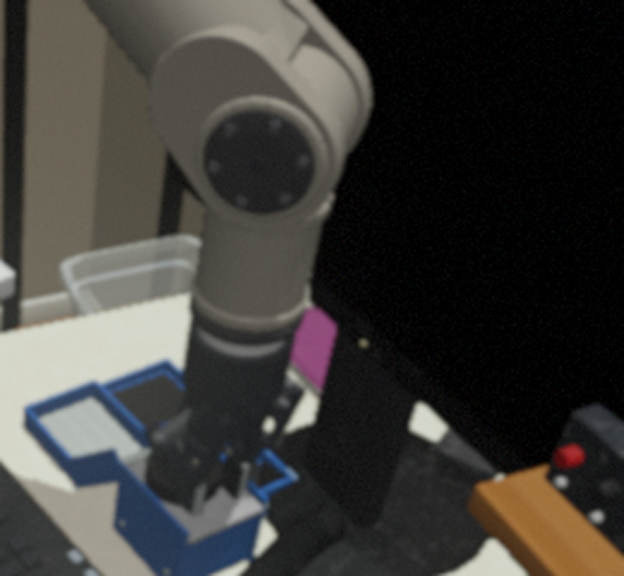

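View pics/wrist3.png

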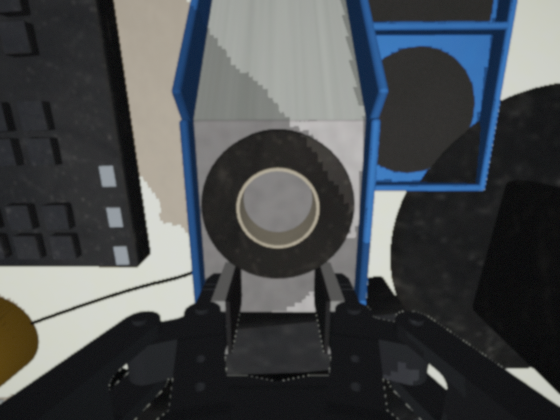

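Emit:
carry_out:
  motion: "0.6 4.5 0 0 0; 0.6 4.5 0 0 0; 0.6 4.5 0 0 0; 0.6 4.5 0 0 0; 0.6 4.5 0 0 0; 0.6 4.5 0 0 0; 0.6 4 0 0 0; 0.6 3 0 0 0"

```text
clock: 6.45
tcp_pos: [0.5569, 0.0441, 0.0763]
orientation: [-0.127, -3.139, 0.0]
contact_force: [1.0, 0.2, 0.6]
grip_width: 0.0345
```

```bash
python3 - <<'E'
from h import *
o=r.get_obs(); print(o["tcp_pos"],R.from_rotvec(o["orientation"]).as_matrix()[:,0])
for n in["wrist"]:
    im=grab_frame(n)[:,:,::-1]; cv2.imwrite(f"pics/{n}4.png",im)
E
```

```text
[0.55689847 0.04408083 0.07631198] [-9.96738390e-01  8.07005530e-02  4.07188069e-05]
```

View pics/wrist4.png

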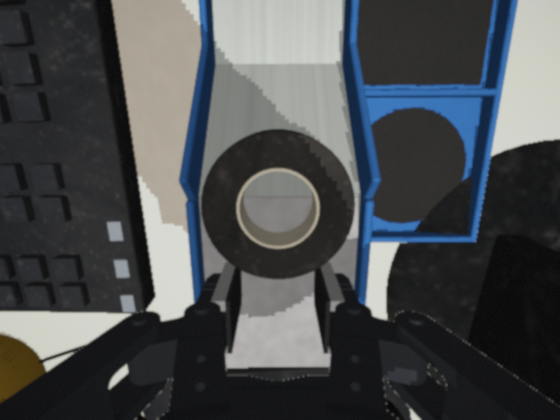

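Emit:
carry_out:
  motion: "0.6 2 0 0 0; 0.6 2 0 0 0; 0.6 2 0 0 0; 0.6 2 0 0 0; 0.6 0 0 0 0; 0.6 0 0 0 0; 0.6 0 0 0 0; 0.6 0 0 0 0"

```text
clock: 7.5
tcp_pos: [0.549, 0.0447, 0.0762]
orientation: [-0.127, -3.139, 0.0]
contact_force: [0.4, 0.5, 0.4]
grip_width: 0.0344
```

```bash
python3 - <<'E'
from h import *
o=r.get_obs(); print(o["tcp_pos"])
for n in["wrist"]:
    im=grab_frame(n)[:,:,::-1]; cv2.imwrite(f"pics/{n}5.png",im)
E
```

```text
[0.549046   0.04467127 0.07616668]
```

View pics/wrist5.png

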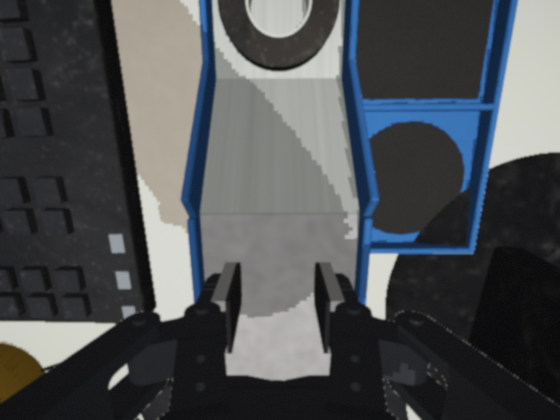

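Emit:
carry_out:
  motion: "0.6 0 0 -40 0; 0.6 0 0 -50 0; 0.6 0 -10 -45 0; 0.5 3 -45 0 0; 0.4 4 -55 0 0; 0.3 4 -55 0 0; 0.3 3 -55 0 0; 0.3 3 -55 0 0"

```text
clock: 8.55
tcp_pos: [0.5095, -0.2297, 0.2114]
orientation: [0.127, 3.139, -0.0]
contact_force: [0.7, 0.1, 0.2]
grip_width: 0.0599
```

Emit:
carry_out:
  motion: "0.3 0 -38 0 0; 0.3 0 -10 0 0; 0.3 0 0 0 0.18; 0.3 0 0 0 0.185; 0.3 0 0 0 0.185; 0.3 0 0 0 0.185; 0.3 0 0 0 0.185; 0.3 0 0 0 0.185"

```text
clock: 9.55
tcp_pos: [0.5066, -0.2741, 0.2113]
orientation: [-1.76, -2.602, -0.001]
contact_force: [0.4, 0.7, -0.0]
grip_width: 0.0597
```

```bash
python3 - <<'E'
from h import *
o=r.get_obs(); print(o["joints"].round(2),o["tcp_pos"],np.degrees(np.arctan2(*R.from_rotvec(o["orientation"]).as_matrix()[[1,0],0])))
c=camera_params("wrist")
ims={n:grab_frame(n)[:,:,::-1] for n in["wrist","top"]}
for n,im in ims.items():
    cv2.imwrite(f"pics/{n}6.png",im)
    m=cv2.inRange(cv2.cvtColor(np.ascontiguousarray(im),cv2.COLOR_BGR2HSV),(20,150,100),(33,255,255))
    for k in cv2.findContours(m,0,2)[0]:
        if cv2.contourArea(k)>150:
            b=cv2.boxPoints(cv2.minAreaRect(k)); P=np.array([onplane(c if n=="wrist" else n,*q,.013)[:2] for q in b])
            print(n,cv2.minAreaRect(k),P.mean(0),P.round(3).tolist())
E
```

```text
[ 0.67  0.36 -0.36  1.8   0.14  1.01  0.64] [ 0.50660331 -0.27410946  0.21128819] 111.83140809706849
wrist ((277.0, 194.0), (86.0, 22.0), 90.0) [ 0.50711179 -0.27903858] [[0.48, -0.24], [0.5, -0.232], [0.535, -0.317], [0.513, -0.326]]
top ((509.8714294433594, 345.236083984375), (11.794099807739258, 64.89330291748047), 11.888657569885254) [ 0.20359983 -0.6534912 ] [[0.133, -0.621], [0.28, -0.659], [0.274, -0.686], [0.128, -0.648]]
top ((344.0680847167969, 218.76333618164062), (9.769231796264648, 29.692310333251953), 67.38013458251953) [ 0.50365061 -0.26852569] [[0.501, -0.231], [0.528, -0.298], [0.506, -0.306], [0.479, -0.24]]
top ((536.1039428710938, 188.50083923339844), (26.106143951416016, 32.99979782104492), 11.768289566040039) [ 0.57547388 -0.73475617] [[0.543, -0.694], [0.622, -0.714], [0.608, -0.776], [0.529, -0.755]]
```

View pics/wrist6.png

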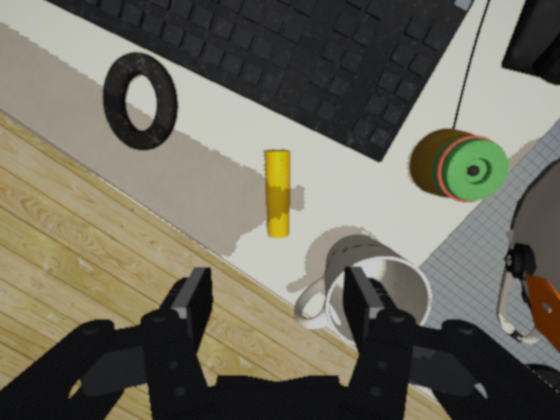

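View pics/top6.png

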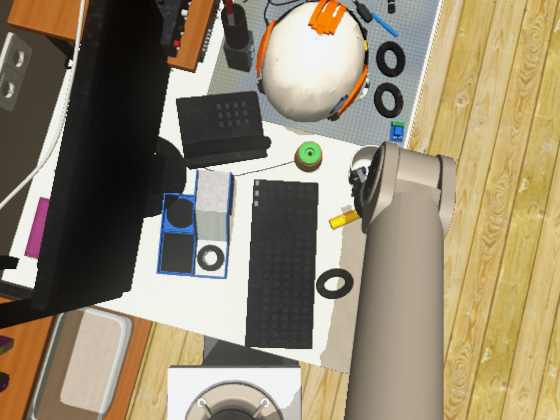

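```bash
python3 - <<'E'
from h import *
c=camera_params("wrist")
o=r.get_obs();t=R.from_rotvec(o["orientation"]);
for n,u,v,z in[("mug rim ctr",380,300,.095),("handle L",294,310,.06),("handle top",312,282,.06),("glue",278,194,.02),("jar cap",473,168,.067),("pad",141,101,.015)]:
    p=onplane(c,u,v,z); print(n,p.round(3),"tool",(t.inv().apply(p-o["tcp_pos"])*1000).round(0))
E
```

```text
mug rim ctr [ 0.619 -0.315  0.095] tool [-80.  89. 116.]
handle L [ 0.563 -0.372  0.06 ] tool [-112.   16.  151.]
handle top [ 0.568 -0.337  0.06 ] tool [-81.  33. 151.]
glue [ 0.507 -0.276  0.02 ] tool [ -2.  -0. 191.]
jar cap [ 0.65  -0.182  0.067] tool [ 32. 168. 144.]
pad [ 0.35  -0.242  0.015] tool [  89. -133.  196.]
```

Emit:
carry_out:
  motion: "0.3 0 0 50 0; 0.3 0 0 50 0; 0.3 0 0 45 0; 0.3 0 0 30 0; 0.3 0 0 18 0; 0.3 0 0 9 0; 0.3 0 0 5 0; 0.3 0 0 0 0"

```text
clock: 10.65
tcp_pos: [0.5066, -0.2761, 0.0049]
orientation: [1.754, 2.605, 0.0]
contact_force: [-0.4, -0.9, 0.1]
grip_width: 0.0597
```

Emit:
carry_out:
  motion: "0.8 0 0 0 0; 0.9 0 0 0 0; 0.9 0 0 0 0; 0.9 0 0 0 0; 0.9 0 0 -6 0; 0.9 0 0 -15 0; 0.9 0 0 -20 0; 0.9 0 0 -20 0"
  newtons: 30

```text
clock: 11.65
tcp_pos: [0.5065, -0.276, 0.0672]
orientation: [1.755, 2.605, 0.0]
contact_force: [-0.7, -0.7, -0.6]
grip_width: 0.0241
```

```bash
python3 - <<'E'
from h import *
o=r.get_obs(); print(o["tcp_pos"],o["grip_width"])
im=grab_frame("wrist")[:,:,::-1]; cv2.imwrite("pics/wrist7.png",im)
im=grab_frame("scene")[:,:,::-1]; cv2.imwrite("pics/scene7.png",im)
E
```

```text
[ 0.50648029 -0.27601503  0.06717603] 0.02408314397163069
```

View pics/wrist7.png

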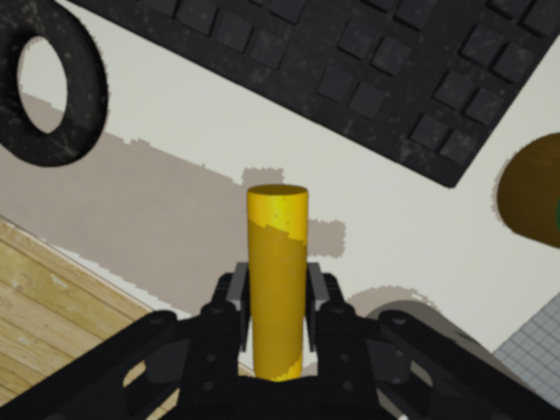

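View pics/scene7.png

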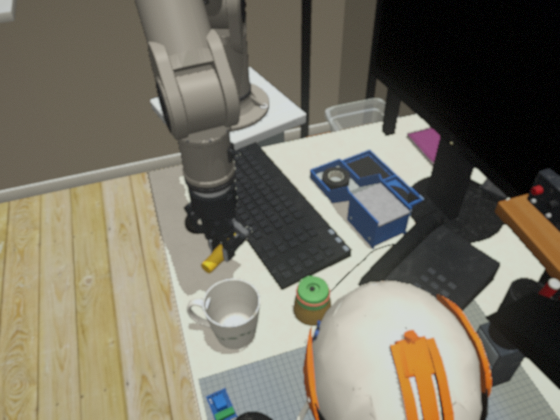

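```bash
python3 - <<'E'
from h import *
for nm,t in(("3",np.array([.591,.041,.077])),("7",np.array([.5065,-.276,.0672]))):
  for h in(.25,.31,.35):
    for hd in(80,90,100):
      n=np.array([np.cos(np.radians(hd)),np.sin(np.radians(hd)),0])
      print(nm,h,hd,[proj("scene",t+[0,0,h]+s*n).round(0).tolist() for s in(-.06,-.04,0,.04,.06)])
a=cv2.imread("pics/scene7.png")[0:260,130:300]; b=cv2.imread("pics/scene3.png")[0:260,320:500]
o=np.hstack([cv2.resize(x,None,fx=2.2,fy=2.2,interpolation=cv2.INTER_CUBIC) for x in(a,b)]); cv2.imwrite("pics/fork.png",cv2.convertScaleAbs(o,alpha=1.3))
E
```

```text
3 0.25 80 [[374.0, 107.0], [385.0, 104.0], [407.0, 98.0], [428.0, 93.0], [439.0, 90.0]]
3 0.25 90 [[378.0, 111.0], [388.0, 107.0], [407.0, 98.0], [425.0, 91.0], [434.0, 87.0]]
3 0.25 100 [[383.0, 114.0], [391.0, 109.0], [407.0, 98.0], [422.0, 89.0], [429.0, 84.0]]
3 0.31 80 [[379.0, 73.0], [390.0, 70.0], [413.0, 64.0], [436.0, 59.0], [446.0, 56.0]]
3 0.31 90 [[383.0, 76.0], [393.0, 72.0], [413.0, 64.0], [433.0, 57.0], [442.0, 53.0]]
3 0.31 100 [[388.0, 79.0], [397.0, 74.0], [413.0, 64.0], [429.0, 55.0], [437.0, 50.0]]
3 0.35 80 [[382.0, 47.0], [394.0, 45.0], [418.0, 39.0], [441.0, 34.0], [452.0, 31.0]]
3 0.35 90 [[386.0, 51.0], [397.0, 47.0], [418.0, 39.0], [438.0, 32.0], [447.0, 28.0]]
3 0.35 100 [[392.0, 53.0], [401.0, 49.0], [418.0, 39.0], [434.0, 30.0], [442.0, 26.0]]
7 0.25 80 [[164.0, 157.0], [178.0, 153.0], [205.0, 146.0], [230.0, 139.0], [243.0, 136.0]]
7 0.25 90 [[166.0, 161.0], [179.0, 156.0], [205.0, 146.0], [229.0, 137.0], [240.0, 132.0]]
7 0.25 100 [[170.0, 165.0], [182.0, 159.0], [205.0, 146.0], [226.0, 135.0], [236.0, 129.0]]
7 0.31 80 [[156.0, 122.0], [170.0, 119.0], [199.0, 112.0], [226.0, 105.0], [240.0, 102.0]]
7 0.31 90 [[158.0, 126.0], [172.0, 121.0], [199.0, 112.0], [225.0, 102.0], [237.0, 98.0]]
7 0.31 100 [[162.0, 130.0], [175.0, 124.0], [199.0, 112.0], [222.0, 100.0], [233.0, 95.0]]
7 0.35 80 [[150.0, 97.0], [165.0, 93.0], [195.0, 86.0], [224.0, 79.0], [238.0, 76.0]]
7 0.35 90 [[152.0, 101.0], [167.0, 96.0], [195.0, 86.0], [222.0, 77.0], [234.0, 73.0]]
7 0.35 100 [[156.0, 104.0], [169.0, 98.0], [195.0, 86.0], [219.0, 75.0], [230.0, 70.0]]
```

View pics/fork.png

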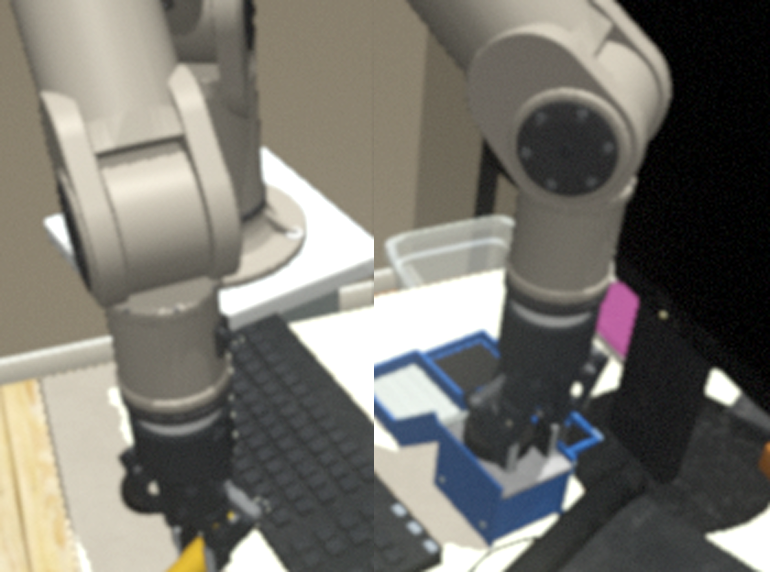

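```bash
python3 - <<'E'
from h import *
im=cv2.imread("pics/scene0.png"); g=cv2.cvtColor(im,cv2.COLOR_BGR2GRAY)
for c in(378,381,384,386,410,415,420,425,430,470,474,478,482): print(c,[int(x) for x in g[60:200:4,c]])
g=cv2.cvtColor(cv2.imread("pics/top0.png"),cv2.COLOR_BGR2GRAY)
for rr in(160,185,200,220,240,260,280): print(rr,[int(x) for x in g[rr,120:175:2]])
E
```

```text
378 [12, 8, 16, 17, 13, 57, 79, 78, 81, 82, 151, 119, 132, 127, 114, 115, 208, 211, 212, 211, 211, 211, 210, 212, 193, 72, 72, 61, 65, 71, 59, 87, 96, 120, 151]
381 [6, 5, 12, 19, 21, 24, 74, 79, 80, 79, 156, 120, 121, 129, 111, 111, 189, 179, 198, 212, 212, 212, 210, 211, 212, 163, 65, 68, 60, 77, 82, 97, 73, 115, 122]
384 [10, 6, 15, 15, 13, 19, 42, 79, 79, 81, 95, 102, 88, 69, 57, 47, 48, 44, 79, 201, 211, 211, 210, 211, 211, 209, 110, 73, 63, 62, 91, 67, 62, 109, 113]
386 [8, 6, 7, 17, 13, 22, 21, 66, 65, 57, 44, 45, 38, 33, 39, 38, 41, 46, 45, 186, 211, 212, 211, 209, 211, 211, 176, 67, 72, 63, 77, 89, 63, 81, 114]
410 [1, 5, 9, 10, 3, 10, 11, 13, 14, 22, 23, 23, 48, 80, 193, 209, 208, 209, 161, 95, 123, 204, 209, 209, 211, 210, 209, 209, 209, 209, 209, 208, 97, 54, 46]
415 [2, 8, 3, 1, 3, 7, 14, 11, 14, 13, 21, 20, 24, 48, 207, 209, 210, 209, 110, 103, 99, 103, 180, 210, 209, 209, 211, 209, 209, 209, 209, 68, 46, 85, 49]
420 [1, 1, 9, 3, 8, 15, 8, 15, 11, 14, 17, 17, 24, 22, 73, 208, 211, 200, 100, 106, 104, 102, 98, 138, 206, 210, 211, 209, 211, 211, 111, 40, 42, 40, 114]
425 
[... 960 characters left out ...]
17, 20, 23, 24, 24, 25, 25, 26, 33, 34, 35, 36, 36, 36, 40]
200 [12, 12, 15, 16, 15, 16, 15, 15, 18, 18, 18, 18, 22, 23, 29, 29, 29, 31, 32, 33, 35, 85, 86, 37, 39, 37, 38, 39]
220 [19, 18, 19, 20, 21, 22, 23, 23, 24, 25, 26, 28, 240, 240, 240, 240, 240, 240, 241, 240, 232, 101, 83, 116, 69, 52, 53, 52]
240 [25, 26, 28, 28, 29, 30, 31, 33, 33, 34, 232, 240, 240, 240, 240, 240, 240, 240, 240, 235, 106, 75, 59, 58, 57, 59, 59, 59]
260 [33, 34, 35, 36, 37, 37, 39, 41, 152, 240, 240, 240, 241, 241, 241, 241, 241, 241, 236, 110, 80, 65, 65, 64, 65, 66, 67, 67]
280 [39, 42, 42, 43, 43, 45, 151, 241, 241, 241, 242, 242, 241, 242, 241, 242, 242, 242, 242, 242, 242, 242, 241, 242, 242, 241, 242, 242]
```

```bash
python3 - <<'E'
from h import *
def plane(cam,a,b):
    e,d1=ray(cam,*a);_,d2=ray(cam,*b); n=np.cross(d1,d2); return n/np.linalg.norm(n),e
n1,e1=plane("top",(132.3,280),(143.3,220)); n2,e2=plane("scene",(378,79.5),(482,172))
for x in(.35,.426,.514,.622):
    A=np.array([n1[1:],n2[1:]]);b=np.array([n1@e1-n1[0]*x,n2@e2-n2[0]*x]);print(x,np.linalg.solve(A,b))
E
```

```text
0.35 [0.18319691 0.21067506]
0.426 [0.17052892 0.21193755]
0.514 [0.15586073 0.21339937]
0.622 [0.13785885 0.21519343]
```

Emit:
carry_out:
  motion: "0.9 0 0 -40 0; 0.9 0 0 -50 0; 0.9 10 2 -45 0; 0.9 45 8 0 0; 0.9 50 8 0 0; 0.9 50 9 0 0; 0.9 50 9 0 0; 0.9 50 9 0 0"

```text
clock: 12.75
tcp_pos: [0.4514, -0.0212, 0.2004]
orientation: [1.755, 2.605, -0.0]
contact_force: [0.3, 0.8, -0.5]
grip_width: 0.0238
```

Emit:
carry_out:
  motion: "0.9 50 8 0 0; 0.9 50 8 0 0; 0.9 29 4 0 -0.1; 0.9 0 0 0 -0.17; 0.9 0 0 0 -0.17; 0.9 0 0 0 -0.17; 0.9 0 0 0 -0.17; 0.9 0 0 0 -0.17"

```text
clock: 13.75
tcp_pos: [0.4223, 0.1036, 0.2001]
orientation: [-0.357, -3.121, 0.001]
contact_force: [0.3, 0.4, -0.2]
grip_width: 0.0241
```

Emit:
carry_out:
  motion: "0.9 0 0 0 -0.162; 0.9 0 0 30 0; 0.9 0 0 30 0; 0.9 0 0 30 0; 0.9 0 0 25 0; 0.9 0 0 15 0; 0.9 0 0 0 0; 0.9 0 0 0 0"

```text
clock: 14.75
tcp_pos: [0.4228, 0.1045, 0.071]
orientation: [0.115, 3.138, 0.0]
contact_force: [0.1, 0.3, 0.1]
grip_width: 0.024
```

```bash
python3 - <<'E'
from h import *
o=r.get_obs(); print(o["clock"],o["joints"].round(3),o["tcp_pos"],np.degrees(np.arctan2(*R.from_rotvec(o["orientation"]).as_matrix()[[1,0],0])),o["grip_width"]);print(o["tau"].round(2),o["contact_force"])
for n in["wrist","scene","top"]:
  cv2.imwrite(f"pics/{n}8.png",grab_frame(n)[:,:,::-1])
E
```

```text
14.75 [ 0.175  0.412 -0.657  2.208  0.421  0.643  0.714] [0.42284573 0.1045464  0.07097863] 175.79772930721887 0.023957094515100048
[-7.000e-02 -3.931e+01 -5.170e+00 -1.702e+01  2.000e-02  2.000e-02
  1.000e-02] [0.0731263  0.29503642 0.09057384]
```

View pics/wrist8.png

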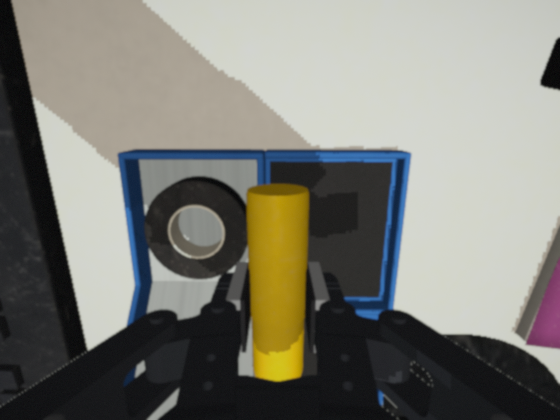

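View pics/scene8.png

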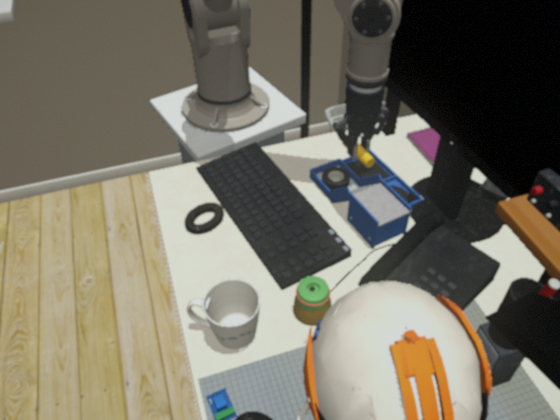

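View pics/top8.png

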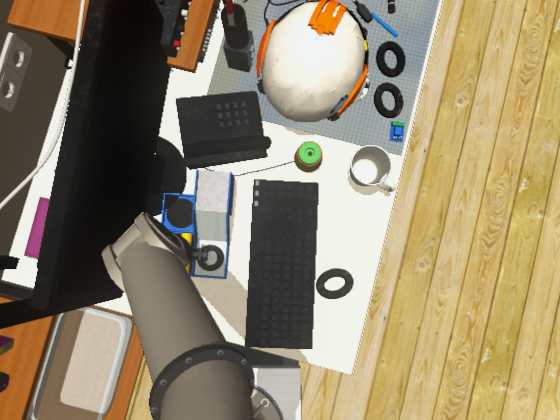

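```bash
python3 - <<'E'
from h import *
a=cv2.imread("pics/top8.png")[190:310,80:220]; cv2.imwrite("pics/tz8.png",cv2.convertScaleAbs(cv2.resize(a,None,fx=5,fy=5,interpolation=cv2.INTER_CUBIC),alpha=1.5))
n=np.array([.1645,.9864])
for p in((103,250),(118,287),(145,213),(110,240)):
  for z in(.36,.39,.42,.44):
    q=onplane("top",*p,z); print(p,z,q.round(3),"to face",round(float((np.array([.426,.1705])-q[:2])@n),4))
E
```

```text
(103, 250) 0.36 [0.425 0.183 0.36 ] to face -0.0125
(103, 250) 0.39 [0.425 0.172 0.39 ] to face -0.0011
(103, 250) 0.42 [0.425 0.16  0.42 ] to face 0.0103
(103, 250) 0.44 [0.424 0.153 0.44 ] to face 0.0178
(118, 287) 0.36 [0.364 0.157 0.36 ] to face 0.0239
(118, 287) 0.39 [0.366 0.146 0.39 ] to face 0.0339
(118, 287) 0.42 [0.368 0.136 0.42 ] to face 0.0438
(118, 287) 0.44 [0.37  0.129 0.44 ] to face 0.0505
(145, 213) 0.36 [0.487 0.114 0.36 ] to face 0.0453
(145, 213) 0.39 [0.484 0.106 0.39 ] to face 0.0544
(145, 213) 0.42 [0.481 0.097 0.42 ] to face 0.0635
(145, 213) 0.44 [0.48  0.091 0.44 ] to face 0.0696
(110, 240) 0.36 [0.442 0.172 0.36 ] to face -0.0041
(110, 240) 0.39 [0.441 0.161 0.39 ] to face 0.0069
(110, 240) 0.42 [0.44 0.15 0.42] to face 0.018
(110, 240) 0.44 [0.439 0.143 0.44 ] to face 0.0253
```

View pics/tz8.png

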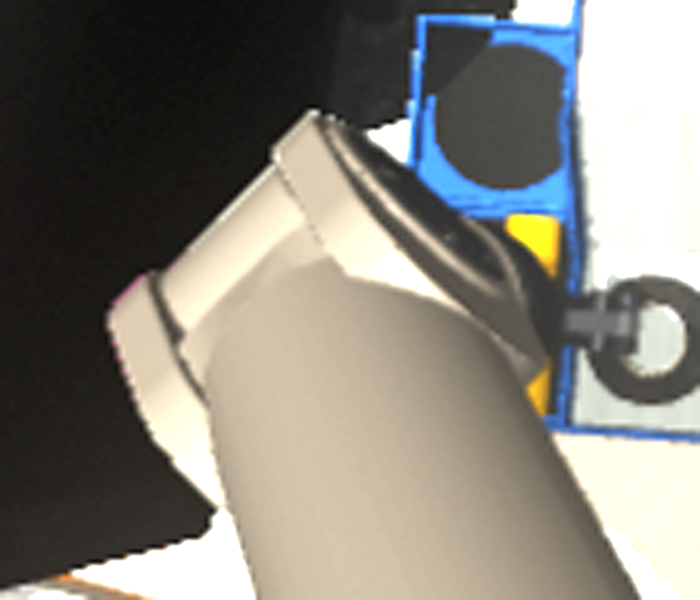

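```bash
python3 - <<'E'
from h import *
c=camera_params("wrist");o=r.get_obs();t=R.from_rotvec(o["orientation"])
f=lambda u,v,z:(t.inv().apply(onplane(c,u,v,z)-o["tcp_pos"])*1000).round(1)
for nm,u,v,z in[("floor near R",393,162,.006),("floor far R",383,297,.006),("near wall top landing corner",265,152,.026),("left outer near top",409,152,.018),("landing near right top",120,153,.026),("tape",196,229,.024),("landing floor nearL",262,160,.006),("landing far-right",140,282,.006),("glue near end",277,190,.075),("divider top",385,303,.018)]: print(nm,f(u,v,z), onplane(c,u,v,z).round(4)[:2])
im=cv2.imread("pics/wrist8.png")[140:320,110:420]; cv2.imwrite("pics/w8z.png",cv2.resize(im,None,fx=2.5,fy=2.5,interpolation=cv2.INTER_CUBIC))
E
```

```text
floor near R [47.8 70.7 65. ] [0.3805 0.1786]
floor far R [-46.5  73.2  65.2] [0.4747 0.174 ]
near wall top landing corner [55.7 -8.1 45. ] [0.3668 0.1005]
left outer near top [55.1 75.3 53. ] [0.3736 0.1837]
landing near right top [ 55.1 -89.   45. ] [0.3614 0.0198]
tape [  9.8 -50.2  47.1] [0.4095 0.0551]
landing floor nearL [ 49.  -10.8  65. ] [0.3733 0.0974]
landing far-right [-34.9 -96.4  65.1] [0.4507 0.0058]
glue near end [44.3 -1.3 -4. ] [0.3786 0.1064]
divider top [-44.1  70.6  53.2] [0.4721 0.1717]
```

View pics/w8z.png

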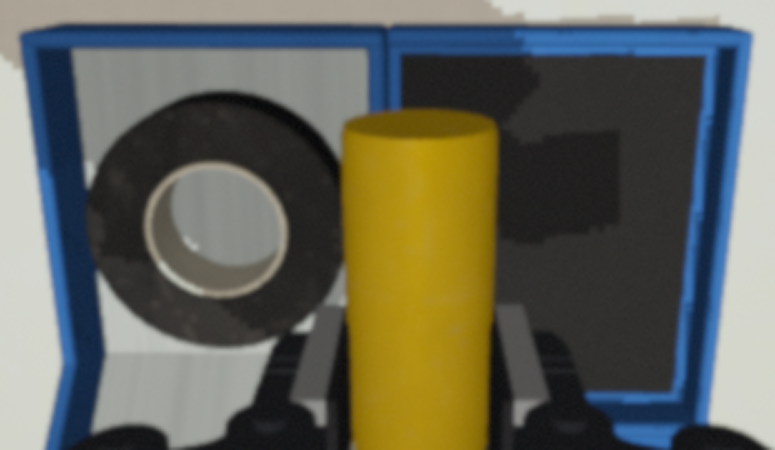

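Emit:
carry_out:
  motion: "0.9 1 2 5 0; 0.9 1 2 5 0; 0.9 0 2 5 0; 0.9 0 1 5 0; 0.9 0 1 0 0; 0.9 0 1 0 0; 0.9 0 0 0 0; 0.9 0 0 0 0"

```text
clock: 15.9
tcp_pos: [0.421, 0.1135, 0.0504]
orientation: [0.116, 3.139, -0.0]
contact_force: [-0.5, -0.3, -0.5]
grip_width: 0.0239
```

```bash
cat > st.py <<'E'
from h import *
o=r.get_obs(); print(o["clock"],o["joints"].round(3),o["tcp_pos"].round(4),np.degrees(np.arctan2(*R.from_rotvec(o["orientation"]).as_matrix()[[1,0],0])).round(2),o["grip_width"]);print(o["tau"].round(2),o["contact_force"].round(1),o["moment"].round(2))
print("dist to monitor", (np.array([.426,.1705])-o["tcp_pos"][:2])@[.1645,.9864])
E
python3 st.py
```

```text
15.9 [ 0.124  0.45  -0.626  2.218  0.467  0.602  0.65 ] [0.421  0.1135 0.0504] 175.77 0.023925227934177493
[-5.000e-02 -4.150e+01 -5.460e+00 -1.599e+01  1.000e-02 -0.000e+00
 -0.000e+00] [-0.5 -0.3 -0.5] [-0.03  0.02  0.01]
dist to monitor 0.05703541186839337
```

Emit:
carry_out:
  motion: "0.9 0 1 0 0; 0.9 0 1 0 0; 0.9 0 1 0 0; 0.9 0 0 4 0; 0.9 0 0 4 0; 0.9 0 0 4 0; 0.9 0 0 0 0; 0.9 0 0 0 0"

```text
clock: 16.9
tcp_pos: [0.4211, 0.1166, 0.0383]
orientation: [-0.116, -3.139, -0.0]
contact_force: [0.3, -0.4, -0.5]
grip_width: 0.0236
```

```bash
python3 st.py
```

```text
16.9 [ 0.098  0.474 -0.606  2.222  0.495  0.578  0.618] [0.4211 0.1166 0.0383] 175.78 0.023635371546180894
[-4.000e-02 -4.230e+01 -5.430e+00 -1.511e+01  1.000e-02  0.000e+00
 -0.000e+00] [ 0.3 -0.4 -0.5] [-0.01 -0.02 -0.03]
dist to monitor 0.05395380226602542
```

Emit:
carry_out:
  motion: "0.9 0 1 0 0; 0.9 0 1 0 0; 0.9 0 0.5 0 0; 0.9 0 0 0 0; 0.9 0 0 0 0; 0.9 0 0 0 0; 0.9 0 0 0 0; 0.9 0 0 0 0"

```text
clock: 17.9
tcp_pos: [0.4213, 0.119, 0.0383]
orientation: [0.116, 3.139, -0.0]
contact_force: [0.4, -0.1, -0.3]
grip_width: 0.0239
```

```bash
python3 st.py
```

```text
17.9 [ 0.093  0.474 -0.606  2.22   0.495  0.579  0.613] [0.4213 0.119  0.0383] 175.77 0.023879528657663192
[ 0.000e+00 -4.255e+01 -5.490e+00 -1.520e+01  1.000e-02  0.000e+00
  0.000e+00] [ 0.4 -0.1 -0.3] [ 0.02 -0.   -0.05]
dist to monitor 0.051573686160539645
```

Emit:
carry_out:
  motion: "0.9 0 1 0 0; 0.9 0 1 0 0; 0.9 0 0.5 0 0; 0.9 0 0 0 0; 0.9 0 0 0 0; 0.9 0 0 0 0; 0.9 0 0 0 0; 0.9 0 0 0 0"

```text
clock: 18.9
tcp_pos: [0.4215, 0.1215, 0.0383]
orientation: [0.116, 3.139, -0.0]
contact_force: [-0.3, 0.7, -0.2]
grip_width: 0.0235
```

```bash
python3 st.py; python3 - <<'E'
from h import *
for n in["wrist","top"]: cv2.imwrite(f"pics/{n}9.png",grab_frame(n)[:,:,::-1])
a=cv2.imread("pics/top9.png")[190:310,80:220]; cv2.imwrite("pics/tz9.png",cv2.convertScaleAbs(cv2.resize(a,None,fx=5,fy=5,interpolation=cv2.INTER_CUBIC),alpha=1.5))
E
```

```text
18.9 [ 0.088  0.475 -0.606  2.218  0.496  0.58   0.608] [0.4215 0.1215 0.0383] 175.77 0.02354307977099856
[ 0.000e+00 -4.263e+01 -5.510e+00 -1.523e+01  1.000e-02  0.000e+00
  0.000e+00] [-0.3  0.7 -0.2] [-0.02 -0.01 -0.03]
dist to monitor 0.04907954288994166
```

View pics/wrist9.png

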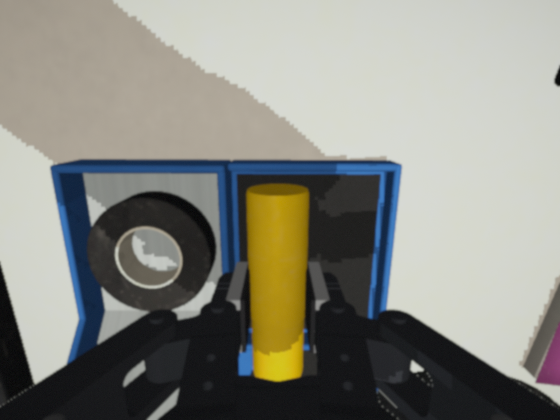

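View pics/tz9.png

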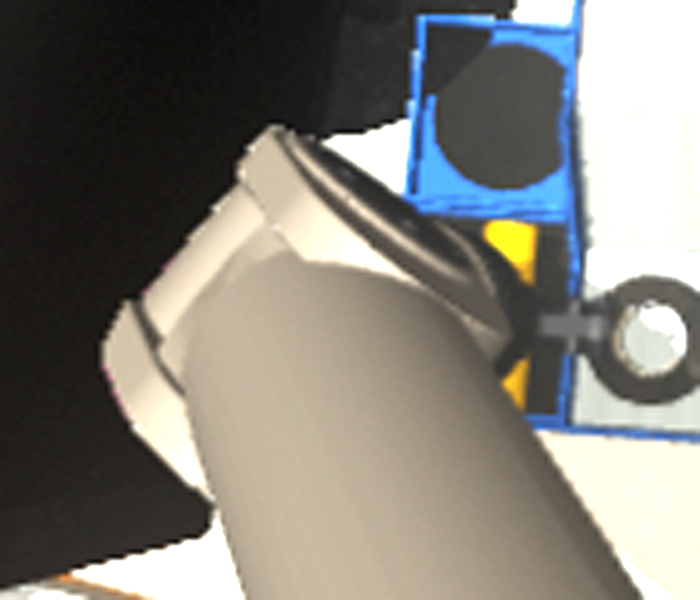

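Emit:
carry_out:
  motion: "0.9 0 1 0 0; 0.9 0 1 0 0; 0.9 0 0.5 0 0; 0.9 0 0 0 0; 0.9 0 0 0 0; 0.9 0 0 6 0; 0.9 0 0 6 0; 0.9 0 0 0 0"

```text
clock: 20.0
tcp_pos: [0.4211, 0.1238, 0.0257]
orientation: [-0.116, -3.138, 0.001]
contact_force: [0.3, 0.0, -0.2]
grip_width: 0.0237
```

```bash
python3 st.py
```

```text
20.0 [ 0.062  0.499 -0.583  2.222  0.523  0.556  0.578] [0.4211 0.1238 0.0257] 175.78 0.023749332217366526
[ -0.05 -43.31  -5.41 -14.37   0.08  -0.07  -0.07] [ 0.3  0.  -0.2] [-0.    0.01 -0.05]
dist to monitor 0.04682884429938691
```

Emit:
carry_out:
  motion: "0.9 0 1 4 0; 0.9 0 0 4 0; 0.9 0 0 3 0; 0.9 0 0 2 0; 0.9 0 0 1 0; 0.9 0 0 0.5 0; 0.9 0 0 0 0; 0.9 0 0 0 0"

```text
clock: 21.0
tcp_pos: [0.4218, 0.125, 0.0119]
orientation: [0.116, 3.139, 0.0]
contact_force: [-0.9, 1.1, -0.7]
grip_width: 0.0237
```

```bash
python3 st.py
```

```text
21.0 [ 0.037  0.525 -0.557  2.227  0.556  0.526  0.547] [0.4218 0.125  0.0119] 175.77 0.02369328519827932
[-1.000e-02 -4.449e+01 -5.430e+00 -1.346e+01  1.000e-02  0.000e+00
 -0.000e+00] [-0.9  1.1 -0.7] [0.04 0.02 0.01]
dist to monitor 0.04555657580787788
```

Emit:
carry_out:
  motion: "0.9 0 0 0.8 0; 0.66 0 0 0 0; 0.63 0 0 0 0; 0.63 0 0 0 0; 0.63 0 0 -5 0; 0.63 0 0 -15 0; 0.63 0 0 -20 0; 0.63 0 -3 -25 0"

```text
clock: 22.0
tcp_pos: [0.4211, 0.1213, 0.0773]
orientation: [-0.116, -3.139, 0.002]
contact_force: [0.3, -0.6, 0.3]
grip_width: 0.0316
```

```bash
python3 st.py; python3 - <<'E'
from h import *
for n in["wrist"]: cv2.imwrite(f"pics/{n}10.png",grab_frame(n)[:,:,::-1])
E
```

```text
22.0 [ 0.148  0.406 -0.67   2.196  0.411  0.663  0.685] [0.4211 0.1213 0.0773] 175.76 0.031643534925764424
[ -2.95 -37.04  -4.8  -16.96   0.58  -0.55  -0.66] [ 0.3 -0.6  0.3] [-0.    0.01 -0.03]
dist to monitor 0.04934180672602734
```

View pics/wrist10.png

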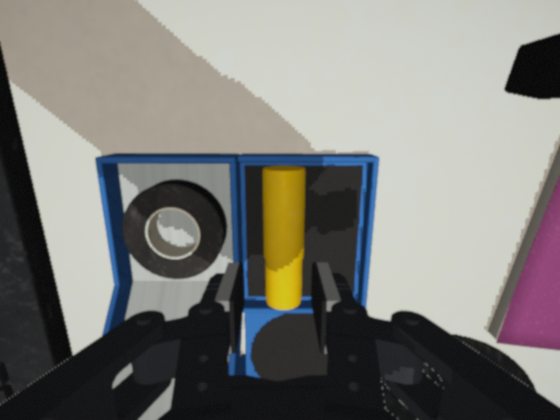

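```bash
python3 - <<'E'
from h import *
c=camera_params("wrist");o=r.get_obs()
for z in(.019,.03):
  a,b=onplane(c,285,168,z),onplane(c,283,307,z); print(z,a.round(4),b.round(4),np.linalg.norm(a-b),((a+b)/2).round(4))
for nm,u,v,z in[("near wall outer",240,155,.026),("left outer near",378,156,.018),("divider top L end",362,305,.018),("divider R",245,302,.018),("tape",173,230,.024),("jar disc",290,348,.006)]: print(nm,onplane(c,u,v,z).round(4))
a=cv2.imread("pics/wrist10.png")[145:380,90:390]; cv2.imwrite("pics/w10z.png",cv2.resize(a,None,fx=2.5,fy=2.5,interpolation=cv2.INTER_CUBIC))
E
python3 st.py
```

```text
0.019 [0.3786 0.1282 0.019 ] [0.4749 0.1203 0.019 ] 0.09659186068607259 [0.4267 0.1243 0.019 ]
0.03 [0.377  0.1281 0.03  ] [0.4681 0.1206 0.03  ] 0.09137920063199233 [0.4226 0.1243 0.03  ]
near wall outer [0.3681 0.1024 0.026 ]
left outer near [0.3756 0.1851 0.018 ]
divider top L end [0.4779 0.1754 0.018 ]
divider R [0.4696 0.0942 0.018 ]
tape [0.4117 0.055  0.024 ]
jar disc [0.5191 0.1229 0.006 ]
22.05 [ 0.15   0.402 -0.671  2.194  0.409  0.665  0.687] [0.4227 0.1215 0.0798] 175.74 0.03166628691536589
[ -0.3  -32.24  -4.52 -15.75   0.09  -0.11  -0.17] [ 0.6 -0.8  1.8] [ 0.03 -0.06 -0.01]
dist to monitor 0.04891487761563351
```

View pics/w10z.png

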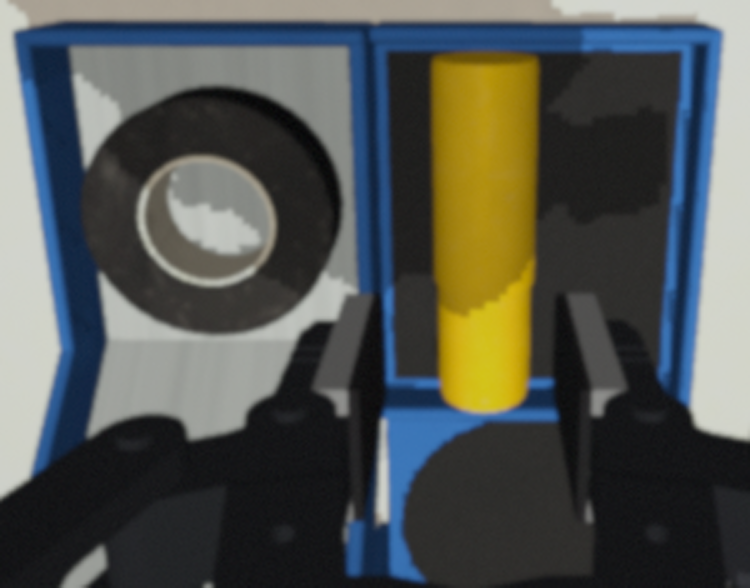

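Emit:
carry_out:
  motion: "0.63 0 2 0 0; 0.63 0 1 0 0; 0.63 0 1 0 0; 0.63 0 1 0 0; 0.63 0 0.5 0 0; 0.63 0 0.5 0 0; 0.63 0 0 0 0; 0.63 0 0 0 0"

```text
clock: 23.05
tcp_pos: [0.422, 0.128, 0.076]
orientation: [0.116, 3.139, -0.0]
contact_force: [-0.1, 0.3, 0.8]
grip_width: 0.0318
```

```bash
python3 st.py
```

```text
23.05 [ 0.132  0.412 -0.668  2.192  0.415  0.662  0.669] [0.422 0.128 0.076] 175.77 0.03181007343848702
[-3.000e-02 -4.013e+01 -5.470e+00 -1.769e+01  1.000e-02 -0.000e+00
 -0.000e+00] [-0.1  0.3  0.8] [-0.    0.01  0.02]
dist to monitor 0.042571113859032624
```

Emit:
carry_out:
  motion: "0.63 0 1 0 0; 0.63 0 0.5 0 0; 0.63 0 0.5 0 0; 0.63 0 0.5 0 0; 0.63 0 0.5 0 0; 0.63 0 0 0 0; 0.63 0 0 0 0; 0.63 0 0 0 0"

```text
clock: 24.05
tcp_pos: [0.4222, 0.131, 0.076]
orientation: [0.116, 3.139, -0.0]
contact_force: [0.6, 0.7, 0.4]
grip_width: 0.0315
```

```bash
python3 st.py; python3 - <<'E'
from h import *
cv2.imwrite("pics/top11.png",grab_frame("top")[:,:,::-1])
a=cv2.imread("pics/top11.png")[190:310,80:220]; cv2.imwrite("pics/tz11.png",cv2.convertScaleAbs(cv2.resize(a,None,fx=5,fy=5,interpolation=cv2.INTER_CUBIC),alpha=1.5))
E
```

```text
24.05 [ 0.126  0.413 -0.668  2.19   0.416  0.663  0.662] [0.4222 0.131  0.076 ] 175.77 0.03150851457966947
[-1.000e-02 -4.027e+01 -5.500e+00 -1.771e+01  1.000e-02  0.000e+00
  0.000e+00] [0.6 0.7 0.4] [-0.02 -0.02 -0.01]
dist to monitor 0.03959786181160208
```

View pics/tz11.png

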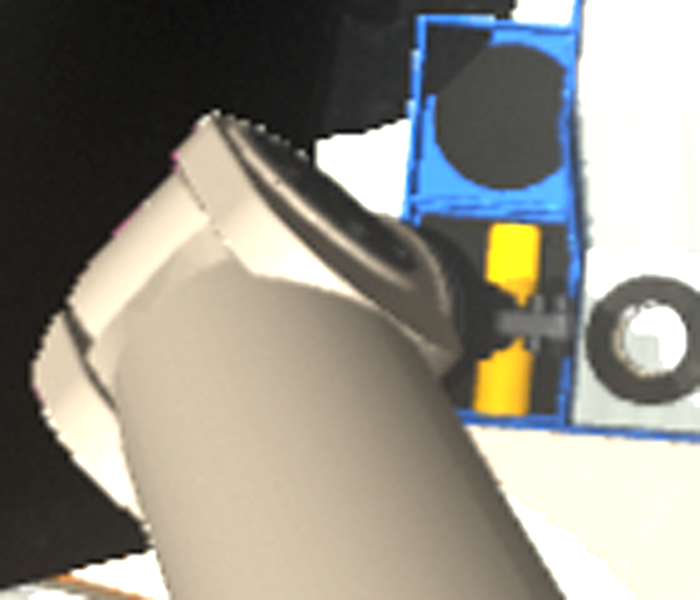

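Emit:
carry_out:
  motion: "0.63 0 1 0 0; 0.63 0 1 0 0; 0.63 0 0.5 0 0; 0.63 0 0.5 0 0; 0.63 0 0.5 0 0; 0.63 0 0.5 0 0; 0.63 0 0 0 0; 0.63 0 0 0 0"

```text
clock: 25.1
tcp_pos: [0.4224, 0.135, 0.076]
orientation: [-0.116, -3.139, 0.0]
contact_force: [0.0, 0.3, 0.7]
grip_width: 0.0313
```

```bash
python3 st.py
```

```text
25.1 [ 0.117  0.415 -0.668  2.186  0.417  0.665  0.654] [0.4224 0.135  0.076 ] 175.77 0.0312912679382212
[-2.000e-02 -4.042e+01 -5.540e+00 -1.774e+01  1.000e-02 -0.000e+00
 -0.000e+00] [0.  0.3 0.7] [ 0.02 -0.04  0.02]
dist to monitor 0.03565217887405151
```

```bash
python3 - <<'E'
from h import *
for p in((313,122),(285,112),(345,112),(260,80),(313,60)):
  print(p,[onplane("top",*p,z).round(3)[:2].tolist() for z in(.02,.08,.12,.18)])
print([onplane("scene",*p,z).round(3)[:2].tolist() for p in((330,300),(400,283),(345,290)) for z in(.12,.18,.22)])
a=cv2.imread("pics/scene0.png")[250:420,190:460]; cv2.imwrite("pics/hat.png",cv2.resize(a,None,fx=2.5,fy=2.5))
E
```

```text
(313, 122) [[0.742, -0.195], [0.724, -0.191], [0.712, -0.188], [0.694, -0.183]]
(285, 112) [[0.767, -0.127], [0.748, -0.126], [0.735, -0.125], [0.716, -0.124]]
(345, 112) [[0.766, -0.274], [0.747, -0.265], [0.735, -0.259], [0.715, -0.25]]
(260, 80) [[0.849, -0.065], [0.825, -0.068], [0.81, -0.069], [0.786, -0.072]]
(313, 60) [[0.899, -0.197], [0.873, -0.192], [0.855, -0.189], [0.829, -0.184]]
[[0.721, -0.196], [0.752, -0.223], [0.773, -0.241], [0.757, -0.084], [0.785, -0.122], [0.804, -0.147], [0.719, -0.165], [0.75, -0.195], [0.771, -0.215]]
```

View pics/hat.png

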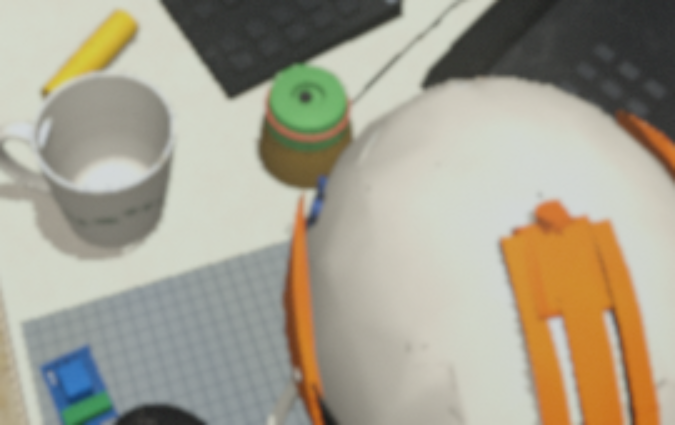

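Emit:
carry_out:
  motion: "0.6 0 0 -40 0; 0.5 0 -5 -45 0; 0.3 -25 -30 -40 0; 0 -35 -40 0 0; 0 -35 -41 0 0; 0 -35 -41 0 0; 0 -35 -41 0 0; 0 -35 -41 0 0"

```text
clock: 26.1
tcp_pos: [0.6051, -0.1197, 0.2009]
orientation: [-0.116, -3.139, 0.0]
contact_force: [0.1, -0.1, 0.2]
grip_width: 0.0852
```

Emit:
carry_out:
  motion: "0 -35 -40 0 0; 0 -20 -20 0 0; 0 0 0 15 0; 0 0 0 15 0; 0 0 0 10 0; 0 0 0 0 0; 0 0 0 0 0; 0 0 0 0 0"

```text
clock: 27.1
tcp_pos: [0.6551, -0.1819, 0.1618]
orientation: [0.116, 3.138, -0.0]
contact_force: [0.4, -0.6, 0.5]
grip_width: 0.0853
```

```bash
python3 st.py; python3 - <<'E'
from h import *
c=camera_params("wrist");im=np.ascontiguousarray(grab_frame("wrist")[:,:,::-1]);cv2.imwrite("pics/wrist12.png",im)
cv2.imwrite("pics/scene12.png",grab_frame("scene")[:,:,::-1])
m=cv2.inRange(cv2.cvtColor(im,cv2.COLOR_BGR2HSV),(45,90,40),(75,255,255))
o=r.get_obs();t=R.from_rotvec(o["orientation"])
for k in cv2.findContours(m,0,2)[0]:
    if cv2.contourArea(k)>150:
        (u,v),rad=cv2.minEnclosingCircle(k); e=cv2.fitEllipse(k); print(u,v,rad,e,cv2.boundingRect(k))
        p=onplane(c,*e[0],.067); print(p,t.inv().apply(p-o["tcp_pos"])*1000)
E
```

```text
27.1 [ 0.558  0.611 -0.557  1.576  0.356  1.055  1.402] [ 0.6551 -0.1819  0.1618] 175.78 0.0852811840111528
[-6.000e-02 -6.220e+01 -8.180e+00 -2.555e+01  1.000e-02  0.000e+00
 -0.000e+00] [ 0.4 -0.6  0.5] [-0.04 -0.03  0.03]
dist to monitor 0.3099155073274545
61.0 299.0 16.278919219970703 ((62.715171813964844, 300.201904296875), (10.280531883239746, 41.30776596069336), 89.14290618896484) (45, 295, 33, 11)
[ 0.7088739  -0.36058138  0.067     ] [ -66.82031479 -174.04359781   94.68825701]
277.7272644042969 218.63636779785156 35.00305938720703 ((277.6357727050781, 218.5316619873047), (67.88123321533203, 69.19583892822266), 68.94710540771484) (243, 184, 70, 70)
[ 0.65291148 -0.18276918  0.067     ] [ 2.11469007 -0.84738921 94.57972876]
```

View pics/wrist12.png

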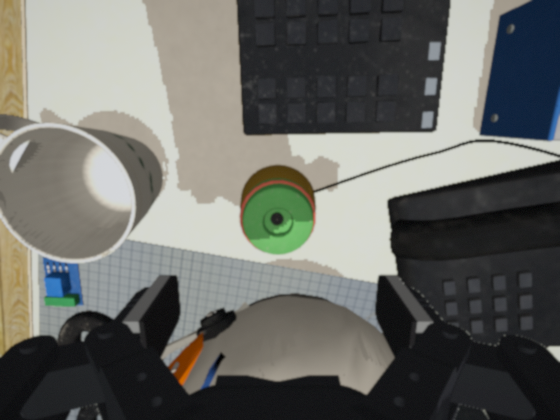

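View pics/scene12.png

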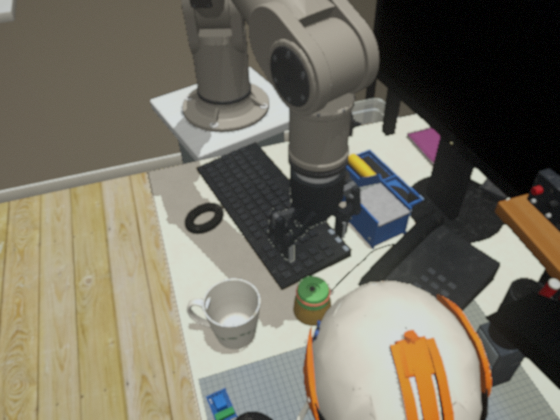

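```bash
python3 - <<'E'
from h import *
c=camera_params("wrist")
for p in((290,297),(215,330),(350,320),(385,350)): print(p,[onplane(c,*p,z).round(3)[:2].tolist() for z in(.05,.1,.15)])
# hat height from scene/wrist tangent vs top
print(tri(("top",313,122),(c,290,297)))
E
```

```text
(290, 297) [[0.729, -0.178], [0.7, -0.178], [0.671, -0.178]]
(215, 330) [[0.757, -0.246], [0.722, -0.233], [0.688, -0.219]]
(350, 320) [[0.755, -0.127], [0.721, -0.137], [0.687, -0.147]]
(385, 350) [[0.789, -0.095], [0.748, -0.111], [0.708, -0.128]]
(array([ 0.729, -0.185,  0.054]), [array([-3.15320314,  1.01207911]), array([-8.5294243 ,  3.43895703])])
```

Emit:
carry_out:
  motion: "0 -2 -1 30 0; 0 0 0 30 0; 0 0 0 25 0; 0 0 0 20 0; 0 0 0 14 0; 0 0 0 10 0; 0 0 0 0 0; 0 0 0 0 0"

```text
clock: 28.2
tcp_pos: [0.6572, -0.1832, 0.0328]
orientation: [0.116, 3.138, -0.0]
contact_force: [-0.2, -0.4, 0.1]
grip_width: 0.0852
```

Emit:
carry_out:
  motion: "0.3 0 0 0 0; 0.5 0 0 0 0; 0.6 0 0 0 0; 0.6 0 0 0 0; 0.6 0 0 0 0; 0.6 0 0 -4 0; 0.6 0 0 -10 0; 0.6 0 0 -10 0"
  newtons: 50

```text
clock: 29.2
tcp_pos: [0.6566, -0.1832, 0.0566]
orientation: [-0.116, -3.139, -0.0]
contact_force: [1.0, 0.3, -1.9]
grip_width: 0.055
```

```bash
python3 st.py; python3 - <<'E'
from h import *
cv2.imwrite("pics/wrist13.png",grab_frame("wrist")[:,:,::-1])
cv2.imwrite("pics/scene13.png",grab_frame("scene")[:,:,::-1])
E
```

```text
29.2 [ 0.526  0.73  -0.509  1.634  0.431  0.891  1.348] [ 0.6566 -0.1832  0.0566] 175.76 0.054989091352039
[-1.900e-01 -6.616e+01 -8.630e+00 -2.253e+01  9.000e-02 -1.400e-01
 -6.000e-02] [ 1.   0.3 -1.9] [-0.03 -0.05  0.02]
dist to monitor 0.31097464675879793
```

View pics/wrist13.png

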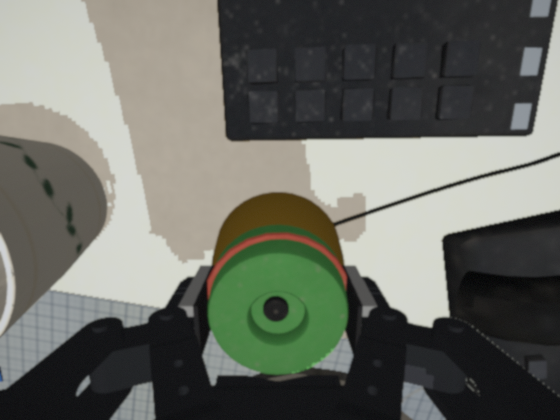

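View pics/scene13.png

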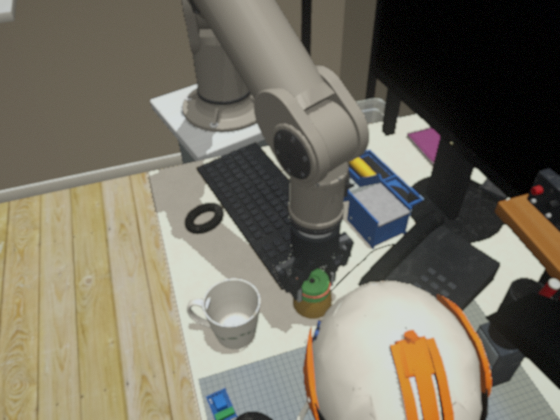

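Emit:
carry_out:
  motion: "0.6 0 0 -40 0; 0.6 0 0 -55 0; 0.6 5 10 -50 0; 0.6 25 43 0 0; 0.6 26 47 0 0; 0.6 26 47 0 0; 0.6 26 47 0 0; 0.6 26 47 0 0"

```text
clock: 30.3
tcp_pos: [0.5398, 0.0685, 0.2012]
orientation: [0.116, 3.139, -0.0]
contact_force: [-0.4, 0.5, -1.9]
grip_width: 0.0552
```

Emit:
carry_out:
  motion: "0.6 25 41 0 0; 0.6 0 0 0 0.14; 0.6 0 0 0 0.18; 0.6 0 0 0 0.18; 0.6 0 0 0 0.18; 0.6 0 0 0 0.18; 0.6 0 0 0 0.18; 0.6 0 0 0 0.18"

```text
clock: 31.3
tcp_pos: [0.5187, 0.1099, 0.201]
orientation: [1.901, 2.501, -0.0]
contact_force: [-0.9, -0.6, -2.3]
grip_width: 0.055
```

Emit:
carry_out:
  motion: "0.6 0 0 0 0.18; 0.6 0 0 0 0.174; 0.6 0 0 15 0; 0.6 0 0 15 0; 0.6 0 0 15 0; 0.6 0 0 15 0; 0.6 0 0 10 0; 0.6 0 0 0 0"

```text
clock: 32.3
tcp_pos: [0.5183, 0.1097, 0.13]
orientation: [-2.304, -2.134, 0.002]
contact_force: [0.0, -0.1, -1.2]
grip_width: 0.0555
```

```bash
python3 st.py; python3 - <<'E'
from h import *
for n in("wrist","scene","top"): cv2.imwrite(f"pics/{n}14.png",grab_frame(n)[:,:,::-1])
E
```

```text
32.3 [-0.014  0.394 -0.383  1.973  0.199  0.812 -0.585] [0.5183 0.1097 0.13  ] 85.6 0.05545163058087692
[-5.000e-02 -4.756e+01 -3.190e+00 -2.263e+01  6.000e-02 -1.200e-01
 -4.000e-02] [ 0.  -0.1 -1.2] [ 0.02  0.03 -0.05]
dist to monitor 0.044817293642640615
```

View pics/wrist14.png

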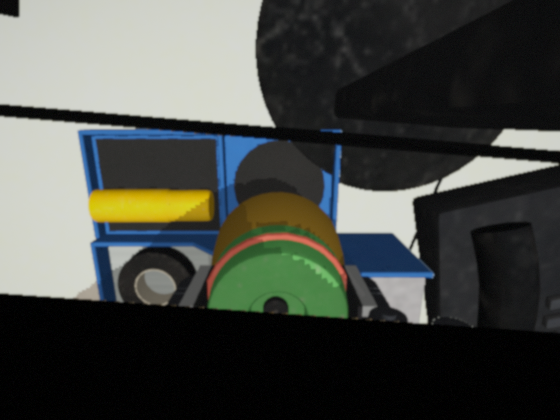

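View pics/scene14.png

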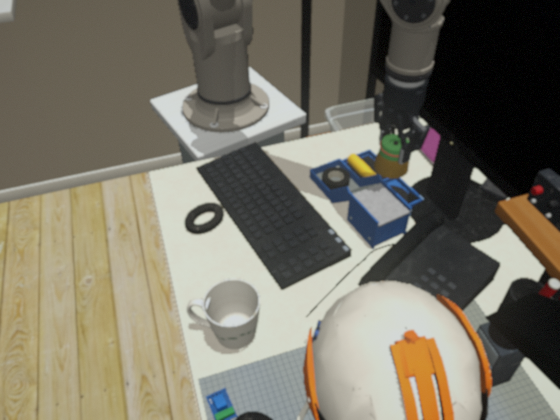

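View pics/top14.png

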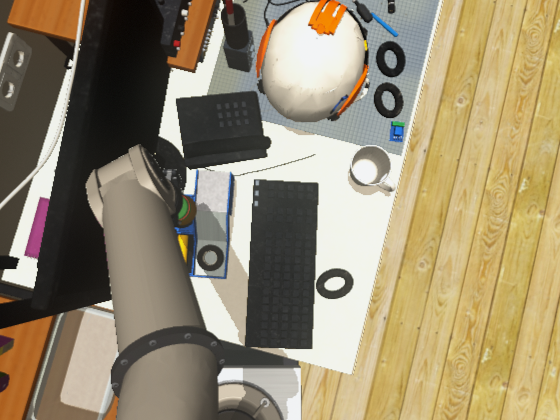

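Emit:
carry_out:
  motion: "0.6 1.5 0 0 0; 0.6 1 0 0 0; 0.6 1 0 0 0; 0.6 0.5 0 0 0; 0.6 0.5 0 0 0; 0.6 0.5 0 0 0; 0.6 0 0 0 0; 0.6 0 0 0 0"

```text
clock: 33.45
tcp_pos: [0.5193, 0.1148, 0.131]
orientation: [-2.305, -2.134, 0.0]
contact_force: [0.5, -0.9, -1.0]
grip_width: 0.0553
```

```bash
python3 st.py
```

```text
33.45 [-0.022  0.395 -0.384  1.969  0.2    0.814 -0.594] [0.5193 0.1148 0.131 ] 85.59 0.05526647375985296
[-2.000e-02 -4.848e+01 -3.290e+00 -2.303e+01  1.000e-02 -0.000e+00
 -0.000e+00] [ 0.5 -0.9 -1. ] [-0.    0.01 -0.01]
dist to monitor 0.039639529229786745
```

Emit:
carry_out:
  motion: "0.6 1 0 0 0; 0.6 1 0 0 0; 0.6 0.5 0 0 0; 0.6 0.5 0 0 0; 0.6 0.5 0 0 0; 0.6 0 0 0 0; 0.6 0 0 0 0; 0.6 0 0 0 0"

```text
clock: 34.45
tcp_pos: [0.5195, 0.1182, 0.131]
orientation: [2.305, 2.134, -0.0]
contact_force: [0.1, -0.3, -1.4]
grip_width: 0.0554
```

```bash
python3 st.py
```

```text
34.45 [-0.028  0.397 -0.385  1.967  0.201  0.815 -0.601] [0.5195 0.1182 0.131 ] 85.58 0.0554115336985686
[-1.000e-02 -4.859e+01 -3.310e+00 -2.304e+01  1.000e-02  0.000e+00
  0.000e+00] [ 0.1 -0.3 -1.4] [ 0.02 -0.    0.02]
dist to monitor 0.03616017272009916
```

Emit:
carry_out:
  motion: "0.6 1 0 0 0; 0.6 1 0 0 0; 0.6 0.5 0 0 0; 0.6 0.5 0 0 0; 0.6 0.5 0 0 0; 0.6 0 0 10 0; 0.6 0 0 10 0; 0.6 0 0 0 0"

```text
clock: 35.45
tcp_pos: [0.5192, 0.122, 0.1099]
orientation: [-2.304, -2.134, 0.002]
contact_force: [-0.2, 1.4, -2.4]
grip_width: 0.0552
```

```bash
python3 st.py;  python3 - <<'E'
from h import *
for n in("wrist","scene"): cv2.imwrite(f"pics/{n}15.png",grab_frame(n)[:,:,::-1])
a=cv2.imread("pics/scene15.png")[80:240,300:440]; cv2.imwrite("pics/s15z.png",cv2.resize(a,None,fx=4,fy=3.7,interpolation=cv2.INTER_CUBIC))
c=camera_params("wrist");o=r.get_obs();t=R.from_rotvec(o["orientation"])
# expected jar pos
p=t.apply([.0043,.0001,0])+o["tcp_pos"]; print("jar",p)
E
```

```text
35.45 [-0.043  0.428 -0.377  1.979  0.219  0.774 -0.623] [0.5192 0.122  0.1099] 85.62 0.05519942301479963
[ 7.300e-01 -4.979e+01 -2.610e+00 -2.177e+01  3.800e-01  2.100e-01
 -4.000e-02] [-0.2  1.4 -2.4] [ 0.46 -0.06  0.03]
dist to monitor 0.03250985159790137
jar [0.51971789 0.12624359 0.11049489]
```

View pics/wrist15.png

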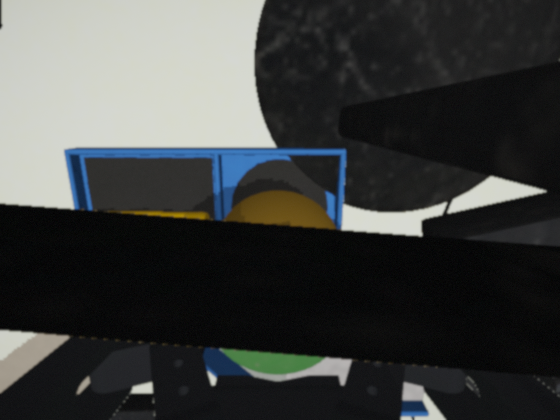

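View pics/s15z.png

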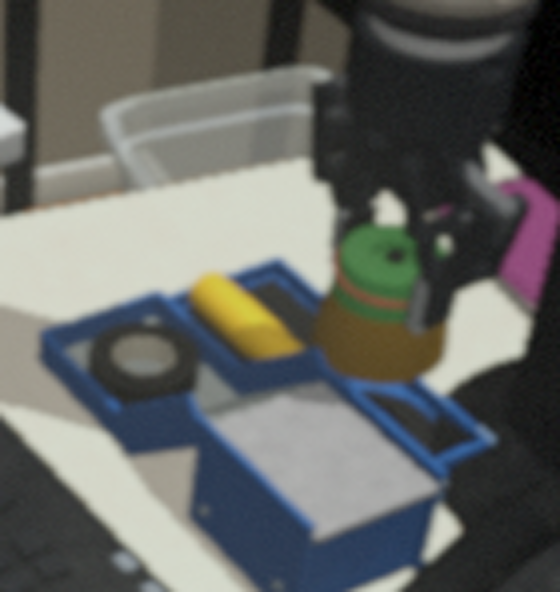

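```bash
python3 st.py;  python3 - <<'E'
from h import *
def S(u,v,z): return onplane("scene",300+(u+.5)/4-.5,80+(v+.5)/3.7-.5,z).round(4)[:2]
print("cap top ctr",S(378,252,.077+.067),"rail left far outer",S(443,470,.08),"rail inner edge pt", S(330,370,.08),"jar bay farleft",S(492,438,.018), "body L/R at z.1",S(318,345,.09),S(442,355,.09))
E
```

```text
35.55 [-0.043  0.427 -0.377  1.979  0.219  0.775 -0.623] [0.5193 0.122  0.1105] 85.6 0.05530493267113963
[ 8.600e-01 -4.986e+01 -2.480e+00 -2.206e+01  4.400e-01  2.300e-01
  1.000e-02] [-0.6  1.7 -2.2] [ 0.48  0.04 -0.06]
dist to monitor 0.03253004983383042
cap top ctr [0.5143 0.1164] rail left far outer [0.6135 0.0811] rail inner edge pt [0.5233 0.0876] jar bay farleft [0.5687 0.1721] body L/R at z.1 [0.5119 0.0878] [0.5537 0.1343]
```

```bash
python3 - <<'E'
from h import *
# camera in tool frame
c=camera_params("wrist");o=r.get_obs();t=R.from_rotvec(o["orientation"])
e=t.inv().apply(c["eye"]-o["tcp_pos"]);A=t.inv()*R.from_rotvec(c["attitude"])
def ontool(u,v,z):
    d=A.apply([(u-c["cx"])/c["fx"],(v-c["cy"])/c["fy"],1]); return (e+d*(z-e[2])/d[2])*1000
print("hole13",ontool(276,308,-(.067-.0328)),"hole14",ontool(276,306,-(.067-.0328)))
print("cap circle13 ctr",ontool(278,304,-(.067-.0328)))
a=cv2.imread("pics/wrist13.png")
m=cv2.inRange(cv2.cvtColor(a,cv2.COLOR_BGR2HSV),(45,90,40),(75,255,255)); k=max(cv2.findContours(m,0,2)[0],key=cv2.contourArea); print(cv2.boundingRect(k),cv2.minEnclosingCircle(k))
E
```

```text
hole13 [  4.02453129  -1.15011443 -34.2       ] hole14 [  4.86630624  -1.14982236 -34.2       ]
cap circle13 ctr [  5.70525114  -0.40861374 -34.2       ]
(207, 240, 142, 135) ((277.4643249511719, 309.50103759765625), 71.1725082397461)
```

Emit:
carry_out:
  motion: "0.6 0.5 0 0 0; 0.6 0.5 0 0 0; 0.6 0.5 0 0 0; 0.6 0 0 0 0; 0.6 0 0 0 0; 0.6 0 0 0 0; 0.6 0 0 0 0; 0.6 0 0 0 0"

```text
clock: 36.55
tcp_pos: [0.5199, 0.1232, 0.111]
orientation: [2.305, 2.134, -0.0]
contact_force: [-0.7, -0.3, -2.5]
grip_width: 0.0551
```

```bash
python3 st.py
```

```text
36.55 [-0.045  0.427 -0.377  1.978  0.22   0.776 -0.626] [0.5199 0.1232 0.111 ] 85.58 0.055145418997045594
[ 2.000e-02 -4.966e+01 -3.410e+00 -2.207e+01  1.000e-02  1.000e-02
 -0.000e+00] [-0.7 -0.3 -2.5] [-0.03  0.02  0.  ]
dist to monitor 0.031194433125349523
```

Emit:
carry_out:
  motion: "0.6 0 0 6 0; 0.6 0 0 8 0; 0.6 0 0 8 0; 0.6 0 0 8 0; 0.6 0 0 8 0; 0.6 0 0 6 0; 0.6 0 0 0 0; 0.6 0 0 0 0"

```text
clock: 37.55
tcp_pos: [0.5201, 0.1233, 0.0672]
orientation: [2.305, 2.134, 0.001]
contact_force: [-0.0, 0.5, -0.6]
grip_width: 0.0554
```

```bash
python3 st.py
```

```text
37.55 [-0.068  0.493 -0.353  2.003  0.261  0.688 -0.661] [0.5201 0.1233 0.0672] 85.59 0.055404337158814904
[-2.000e-02 -5.137e+01 -3.490e+00 -1.968e+01  1.000e-02  1.000e-02
 -0.000e+00] [-0.   0.5 -0.6] [ 0.01 -0.02 -0.06]
dist to monitor 0.031033747265952757
```

Emit:
carry_out:
  motion: "0.6 0 0 5 0; 0.6 0 0 5 0; 0.6 0 0 3 0; 0.6 0 0 0 0; 0.6 0 0 0 0; 0.6 0 0 0 0; 0.6 0 0 0 0; 0.6 0 0 0 0"

```text
clock: 38.55
tcp_pos: [0.52, 0.1233, 0.0541]
orientation: [2.305, 2.134, 0.0]
contact_force: [-0.9, -0.2, -1.3]
grip_width: 0.0554
```

```bash
python3 st.py; python3 - <<'E'
from h import *
for n in("wrist","scene"): cv2.imwrite(f"pics/{n}16.png",grab_frame(n)[:,:,::-1])
a=cv2.imread("pics/scene16.png")[100:240,330:440]; cv2.imwrite("pics/s16z.png",cv2.resize(a,None,fx=4.5,fy=4.2,interpolation=cv2.INTER_CUBIC))
E
```

```text
38.55 [-0.075  0.514 -0.344  2.01   0.273  0.662 -0.672] [0.52   0.1233 0.0541] 85.59 0.05544615316539831
[-0.000e+00 -5.233e+01 -3.530e+00 -1.914e+01  1.000e-02 -0.000e+00
  0.000e+00] [-0.9 -0.2 -1.3] [-0.01 -0.03 -0.03]
dist to monitor 0.031108839098318006
```

View pics/s16z.png

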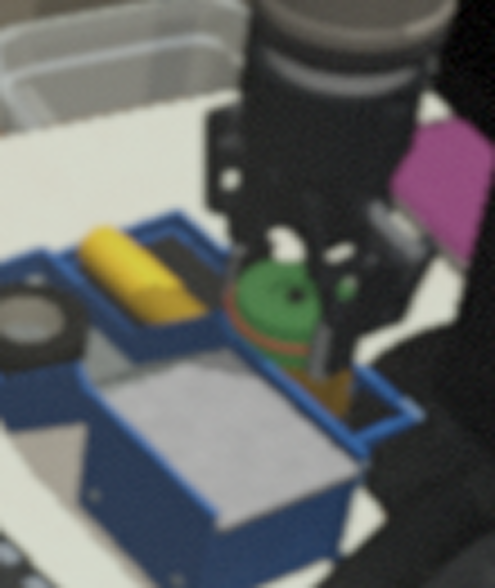

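View pics/wrist16.png

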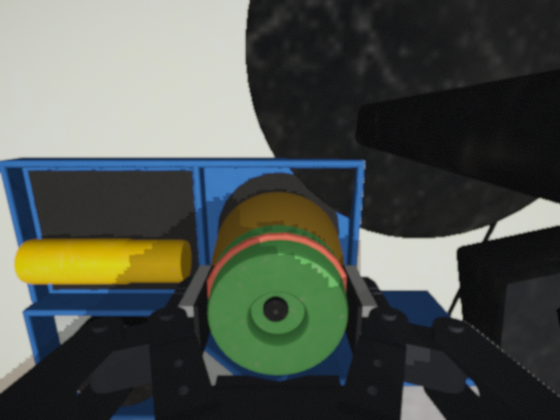

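```bash
python3 - <<'E'
from h import *
c=camera_params("wrist");o=r.get_obs();t=R.from_rotvec(o["orientation"])
f=lambda u,v,z:(t.inv().apply(onplane(c,u,v,z)-o["tcp_pos"])*1000).round(1)
print("left wall outer top-left/right corners",f(5,160,.018),f(365,159,.018))
print("divider inner/outer at 200", f(205,200,.018),f(194,200,.018),"far wall inner",f(353,200,.018),"outer",f(364,200,.018))
print("jar body top (z .0213+.042) far edge", f(278,192,.0213+.02))
E
```

```text
left wall outer top-left/right corners [  50.4 -146.2   36. ] [51.1 46.2 36. ]
divider inner/outer at 200 [ 28.5 -40.7  36. ] [ 28.5 -46.8  36. ] far wall inner [28.6 41.2 36. ] outer [28.6 47.3 36. ]
jar body top (z .0213+.042) far edge [38.  -0.3 12.7]
```

Emit:
carry_out:
  motion: "0.6 0 0 4 0; 0.6 0 0 4 0; 0.6 0 0 3 0; 0.6 0 0 2 0; 0.6 0 0 1 0; 0.6 0 0 0.5 0; 0.6 0 0 0 0; 0.6 0 0 0 0"

```text
clock: 39.65
tcp_pos: [0.52, 0.1233, 0.0396]
orientation: [2.305, 2.134, 0.0]
contact_force: [0.0, 0.2, -1.3]
grip_width: 0.0555
```

```bash
python3 st.py
```

```text
39.65 [-0.084  0.537 -0.334  2.016  0.287  0.633 -0.684] [0.52   0.1233 0.0396] 85.59 0.05548576894695519
[-0.000e+00 -5.298e+01 -3.510e+00 -1.834e+01  1.000e-02  0.000e+00
 -0.000e+00] [ 0.   0.2 -1.3] [-0.   -0.    0.06]
dist to monitor 0.031110112669757915
```

Emit:
carry_out:
  motion: "0.6 0 0 0.4 0; 0.6 0 0 0.4 0; 0.6 0 0 0 0; 0.6 0 0 0 0; 0.6 0 0 0 0; 0.6 0 0 0 0; 0.6 0 0 0 0; 0.6 0 0 0 0"

```text
clock: 40.65
tcp_pos: [0.52, 0.1234, 0.0393]
orientation: [2.305, 2.134, 0.0]
contact_force: [-2.7, -0.3, 5.3]
grip_width: 0.0554
```

```bash
python3 st.py
```

```text
40.65 [-0.084  0.537 -0.333  2.016  0.288  0.633 -0.685] [0.52   0.1234 0.0393] 85.59 0.055386598674020154
[-1.000e-02 -4.959e+01 -3.070e+00 -1.783e+01  1.800e-01 -6.900e-01
  0.000e+00] [-2.7 -0.3  5.3] [-0.13  0.52  0.01]
dist to monitor 0.031013197003097688
```

Emit:
carry_out:
  motion: "0.5 0 0 0 0; 0.3 0 0 0 0; 0.15 0 0 0 0; 0.12 0 0 0 0; 0.12 0 0 0 0; 0.12 0 0 -8 0; 0.12 0 0 -15 0; 0.12 0 0 -20 0"

```text
clock: 41.65
tcp_pos: [0.5199, 0.1233, 0.0829]
orientation: [-2.305, -2.134, -0.0]
contact_force: [0.5, 0.3, 0.1]
grip_width: 0.075
```

Emit:
carry_out:
  motion: "0.12 -5 0 -30 0; 0.12 -15 0 -35 0; 0.12 -30 0 -35 0; 0.12 -40 0 -15 0; 0.12 -45 0 0 0; 0.12 -45 0 0 0; 0.12 -45 0 0 0; 0.12 -20 0 0 0"

```text
clock: 42.65
tcp_pos: [0.5006, -0.124, 0.1979]
orientation: [2.308, 2.129, 0.0]
contact_force: [0.2, 0.3, -0.6]
grip_width: 0.0755
```

```bash
python3 st.py; python3 - <<'E'
from h import *
c=camera_params("wrist")
for n in("wrist","scene","top"): cv2.imwrite(f"pics/{n}17.png",grab_frame(n)[:,:,::-1])
a=cv2.imread("pics/scene17.png")[120:250,300:430]; b=cv2.imread("pics/top17.png")[155:285,140:270]
o=np.hstack([cv2.resize(x,(390,390),interpolation=cv2.INTER_CUBIC) for x in(a,b)]); cv2.imwrite("pics/fin.png",o)
for n in("wrist","top","scene"):
    im=cv2.imread(f"pics/{n}17.png"); hsv=cv2.cvtColor(im,cv2.COLOR_BGR2HSV)
    for nm,lo,hi,z in(("green",(45,90,40),(75,255,255),.073),("yellow",(20,150,100),(33,255,255),.028)):
        for k in cv2.findContours(cv2.inRange(hsv,lo,hi),0,2)[0]:
            if cv2.contourArea(k)>80:
                q=cv2.minAreaRect(k); p=onplane(c if n=="wrist" else n,*q[0],z)
                if p[1]>0: print(n,nm,q,p.round(4))
E
```

```text
42.65 [ 0.378  0.271 -0.303  1.952  0.101  0.931 -0.055] [ 0.5006 -0.124   0.1979] 85.38 0.07551356757304822
[-1.900e-01 -4.326e+01 -8.700e-01 -2.496e+01  1.900e-01  2.000e-02
 -2.100e-01] [ 0.2  0.3 -0.6] [ 0.08 -0.02 -0.  ]
dist to monitor 0.2782536928780384
top green ((177.5, 211.0), (22.0, 23.0), 90.0) [0.5184 0.1231 0.073 ]
top yellow ((180.9380645751953, 253.42921447753906), (10.975634574890137, 37.58323669433594), 3.814074993133545) [0.4211 0.1232 0.028 ]
scene green ((393.42083740234375, 177.29208374023438), (23.781387329101562, 17.214143753051758), 5.7105937004089355) [0.5255 0.1176 0.073 ]
scene yellow ((360.5000305175781, 166.0), (28.991374969482422, 10.60660171508789), 45.0) [0.4203 0.121  0.028 ]
```

View pics/fin.png

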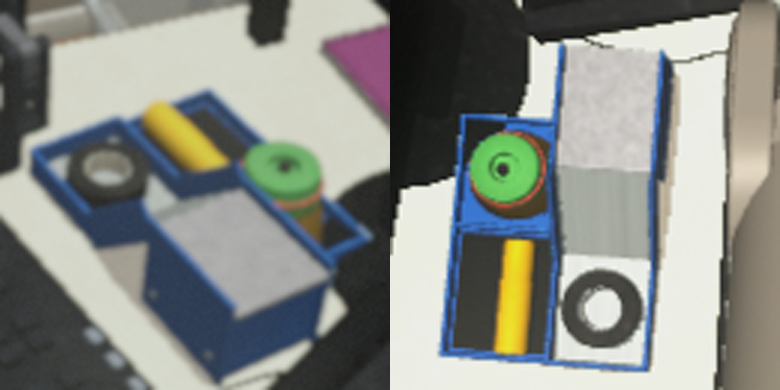

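View pics/wrist17.png

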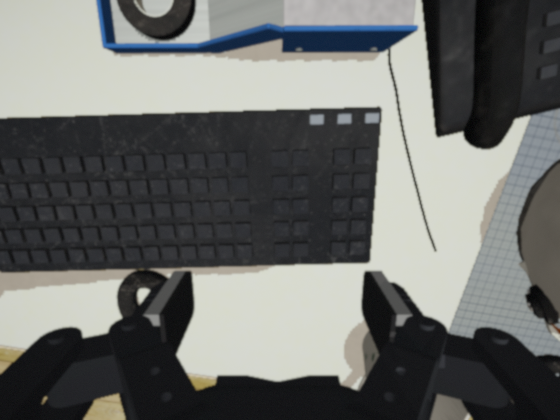

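Emit:
carry_out:
  motion: "0.12 0 0 0 0; 0.12 0 0 0 0; 0.12 0 0 0 0; 0.12 0 0 0 0; 0.12 0 0 0 0; 0.12 0 0 0 0; 0.12 0 0 0 0; 0.12 0 0 0 0"

```text
clock: 43.8
tcp_pos: [0.5011, -0.1211, 0.1967]
orientation: [2.305, 2.134, 0.0]
contact_force: [0.2, -0.7, 0.4]
grip_width: 0.0749
```

```bash
python3 st.py; python3 -c "
from bench import r
print(r.hand_in())"
```

```text
43.8 [ 0.375  0.273 -0.305  1.953  0.101  0.93  -0.057] [ 0.5011 -0.1211  0.1967] 85.58 0.07488537437435222
[-1.000e-02 -4.298e+01 -1.640e+00 -2.508e+01  1.000e-02  0.000e+00
 -0.000e+00] [ 0.2 -0.7  0.4] [ 0.03  0.02 -0.07]
dist to monitor 0.2752478682042908
the job is handed in; nothing more can be done
None
```

The kit is loaded and I handed the job in at 43.8 s; the hand-in gives no verdict.

- **Tape:** I pushed it along the ledge with two fingers until it tipped over the edge and slid down by itself. I did not touch it again, and it measured within about 1 mm of the middle of the landing bay.
- **Glue stick:** I lowered it to within about 1 mm of the near bay's floor before releasing it. It lies lengthwise, about 13 mm to the right of the bay's middle and about 4 mm along from it (limits 30 and 25 mm).
- **Jar:** I lowered it until it met the floor (about 5 N) and then released it. It stands upright in the far bay. The top view puts it at (0.518, 0.123), against an expected bay middle of (0.521, 0.129).
- **Mug and ear pad:** I did not touch either one.

**Checks that disagreed:**
- **Monitor:** By triangulation the monitor's face should have been in the way of the wrist over both side bays. I went in a few millimetres at a time and no contact showed in the joint torques, so it seems it does not block the arm there. The wrist camera's view was cut across by the monitor during the jar placing.
- **Jar position:** The scene camera put the jar at (0.526, 0.118), 7–9 mm from where the top view put it. I think this is because that view includes the side of the cap. Both positions are within the 20 mm limit.
- **Brief side force:** A force of about 1.7 N appeared while lowering the jar, probably from brushing the ledge wall. It went away after I shifted the jar 1.5 mm.

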